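Guard-post torch from the locking carousel to its charging dock

TASK

Turn the hook carousel by its top knob until the yellow torch hangs over the yellow mark on the stand's foot, then press that hook's red keeper until it snaps open while the torch is still hanging. Only then lift the yellow torch off the hook, and stand it lens down, fully home, in the blue leaning charging cup and let go. Leave the black torch hanging, and do not disturb the wipes canister or the handheld terminal.

Things in the scene. Friction and masses are not known exactly. Their poses are not given: they have to be found in the camera images.
- yellow_torch_mid (a point): Yellow torch, 161 mm long, 0.2 to 0.34 kg, hanging lens down. From the top: round cap 34 mm across, 5 thick; neck 13 across, 18 long; hexagonal body 40 across flats, 83 long (two flats face sideways, tangentially to the carousel); round head 44 across, 55 long. This point: on its axis, half-way along; the hexagonal body spans 25 mm below to 58 mm above it. z axis: lens to cap
- yellow_torch_lens (a point): centre of the yellow torch's lens face (its lower end); z axis along the torch, lens to cap
- black_torch_mid (a point): Black torch, same shape, on the other hook, to be left hanging: point on its axis half-way along
- station (a point): fixed point above the yellow mark on the stand's foot, on the robot's side of the carousel, 118 mm from its axis: where the middle of a hanging torch is when its hook is at the mark. Its x axis points horizontally from here to the carousel's axis, y sideways, z up
- knob (a point): black grip bar on top of the carousel, 56 mm long (its x axis), 14 thick (y), 36 tall (267 to 303 mm above the table); this point is on the carousel's axis, 287 mm up. Turns with the carousel about the vertical and stays where left (0.2 N m friction). The two torch hooks lie 60 degrees to either side of its -x direction, an empty hook along +x
- rotor (a joint): turn of the carousel from its start, rad, positive anticlockwise from above; range -3.14 to 3.14
- hook_left (a point): Left torch hook: point where a hanging torch's neck axis crosses the prong tops, 215 mm up. The torch hangs by its cap on two level aluminium prongs (34 mm over both, 5 mm thick); this fork is open outward, away from the carousel's axis, behind a 4 mm high lip 20 mm outward of this point. To pass out over the lip the torch must be raised 5 to 12 mm (at 13 its body meets the prongs)
- hook_right (a point): Right torch hook: point where a hanging torch's neck axis crosses the prong tops, 215 mm up. The torch hangs by its cap on two level aluminium prongs (34 mm over both, 5 mm thick); this fork is open outward, away from the carousel's axis, behind a 4 mm high lip 20 mm outward of this point. To pass out over the lip the torch must be raised 5 to 12 mm (at 13 its body meets the prongs)
- keeper_left (a joint): Left hook's red keeper, rad: 0 shut (nose 3 mm above the torch's cap, locking it), 1.1 wide open (nose up). A rocker hinged 90 mm from the carousel's axis, 225 mm up: thumb pad on the inner end, 20 mm nose outward. Pressing the pad down (about 4 N) raises the nose; an over-centre spring shuts it if let go before half-way (0.55), and throws it open and holds it there once past half-way
- keeper_right (a joint): Right hook's red keeper, rad: 0 shut (nose 3 mm above the torch's cap, locking it), 1.1 wide open (nose up). A rocker hinged 90 mm from the carousel's axis, 225 mm up: thumb pad on the inner end, 20 mm nose outward. Pressing the pad down (about 4 N) raises the nose; an over-centre spring shuts it if let go before half-way (0.55), and throws it open and holds it there once past half-way
- pad_left (a point): Left keeper's thumb pad (22 mm wide, 18 mm long): centre of its top face. Moves with the keeper; shut, it is 62 mm from the carousel's axis and 245 mm above the table and slopes 30 degrees, higher towards the axis. Pressed right down it is some 35 mm lower
- pad_right (a point): Right keeper's thumb pad (22 mm wide, 18 mm long): centre of its top face. Moves with the keeper; shut, it is 62 mm from the carousel's axis and 245 mm above the table and slopes 30 degrees, higher towards the axis. Pressed right down it is some 35 mm lower
- dock_seat (a point): centre of the inner floor of the blue charging cup (inside diameter 52 mm, outside 62 mm, inner depth 48 mm) on a grey dock 115 x 95 mm. The z axis points out of the cup along its axis, which leans 40 degrees from vertical, away from the robot's side of the dock
- wipes: white wipes canister, 90 mm across, 190 mm tall, standing; origin at the centre of its underside
- terminal: black handheld terminal lying flat, 85 x 150 x 35 mm, blue screen; origin at the centre of its underside
Not all that is in view belongs to the job. Several things look just like the part that bears dock_seat: the one meant starts nearest to the robot's base.

How it is judged:
On the way, in this order (a step that is already met when the one before it is completed fails the run):
1. the carousel is turned so that the yellow torch, still hanging, is within 20 mm of the point above the yellow mark, and stands still (horizontal distance between yellow_torch_mid and station below 0.02 m and height (world z) of yellow_torch_mid below 0.15 m and velocity of joint rotor between -0.05 and 0.05 rad/s), for 0.2 s.
2. that hook's keeper is open (over 0.9 rad) with the yellow torch still hanging on the hook at the mark (((value of joint keeper_left above 0.9 rad and horizontal distance between yellow_torch_mid and hook_left below 0.02 m) or (value of joint keeper_right above 0.9 rad and horizontal distance between yellow_torch_mid and hook_right below 0.02 m)) and height (world z) of yellow_torch_mid below 0.15 m and horizontal distance between yellow_torch_mid and station below 0.03 m), for 0.2 s.
3. the yellow torch is off the hook, carried clear in the air, more than 60 mm from the mark (horizontal distance between yellow_torch_mid and station above 0.06 m and height (world z) of yellow_torch_mid above 0.125 m), for 0.1 s.
At the end, for the whole second after the job is handed in: The yellow torch stands lens down in the blue cup, its lens within 12 mm of the centre of the cup's floor, its axis within 14 degrees of the cup's, at rest and released; the black torch still hangs from its hook (distance between yellow_torch_lens and dock_seat below 0.012 m and angle between the z axis of yellow_torch_lens and the z axis of dock_seat, either way round below 0.25 rad and angle between yellow_torch_lens's own z axis and vertical below 1 rad and linear speed of yellow_torch below 0.02 m/s and height (world z) of black_torch_mid above 0.125 m); the robot touches nothing.
It fails at once if the yellow torch is lifted more than 10 mm at its hook before that hook's keeper is open (prised out) ((value of joint keeper_left below 0.9 rad and horizontal distance between yellow_torch_mid and hook_left below 0.02 m and height (world z) of yellow_torch_mid above 0.15 m) or (value of joint keeper_right below 0.9 rad and horizontal distance between yellow_torch_mid and hook_right below 0.02 m and height (world z) of yellow_torch_mid above 0.15 m)).
It fails at once if the black torch comes off its hook (height (world z) of black_torch_mid below 0.12 m).
It fails at once if the wipes canister is moved more than 30 mm or tipped (distance of wipes from where it was at the start of the episode above 0.03 m or angle between wipes's own z axis and vertical above 0.3 rad).
It fails at once if the handheld terminal is moved more than 30 mm (distance of terminal from where it was at the start of the episode above 0.03 m).
It also fails if it takes over 64 s, if anything falls off the work surface, if the arm or the gripper's body presses on something with over 40 N, if the wrist force passes 120 N, or if a joint passes its speed limit or range.

ROBOT

A 7-joint arm with a two-finger parallel gripper is mounted at the origin on the work surface. World frame = base frame: x ahead of the robot, y to its left, z up, the work surface at z = 0. Lengths are in m, angles in rad, forces in N, time in s.
With the tool pointing down it reaches from about 0.4 to 0.85 m from the base axis. Payload 10.4 kg.
Tool frame: the origin (TCP) lies at the very end of the fingers, on their centre line; the grasp point (between the pads) lies 19 mm behind it; z points along the fingers, y is the direction in which the jaws open and shut (so a half turn about z gives the same grasp; the last joint's range is limited). The gripper opens to 87 mm and grips with 3 to 60 N. Pads are 19 mm wide; open, the fingers measure 117 mm over their backs; the gripper's body (75 mm by 190 mm) begins 51 mm behind the grasp point.
Start: joints at [1.084, 0.332, -0.065, 1.46, 0.022, 1.35, -0.088], TCP at [0.28, -0.559, 0.223] pointing down, gripper open.
Joint ranges: [-2.6, 2.6], [-0.5, 2.12], [-1.47, 1.34], [0.16, 2.42], [-1.27, 4.41], [0.06, 2.06], [-2.6, 2.6]. Speed limits (rad/s): [2.22, 2.22, 2.79, 2.79, 3.14, 3.14, 3.14].

INTERFACE

Orientations are given as a unit quaternion [x, y, z, w].
In Python, from bench import r, eyes, job gives the robot as it stands. The module is installed in compiled form; this text tells all that it offers.
- The arm moves only by the tool play_rows, never from a script. Its argument "motion" is a list of rows, each a list of 7 numbers: the shift along the tool's x, y, z as a fraction of full scale, then the turn, a rotation vector about the tool's x, y, z as a fraction of full scale, then the opening in per cent of the stroke, from 0 (shut) to 100 (fully open). A call has 1 to 5 rows; each row is the pose to reach, as a shift and turn from the pose commanded when the call began, along the tool's axes at that moment; what a row does not reach only later rows make up. Full scale, the value 1, is 0.2 m for a shift and 90 degrees for a turn. A row lasts 1/8 s, in which the tool goes at most 62.5 mm and 10.7 degrees, less where a joint would pass 70% of its speed; a pose out of reach is approached as far as the arm can. A call with a number of a shift or a turn outside -1 to 1 is refused whole. A call with a gripper value outside its range is refused whole. The fingers move at their own pace and stop on an object; "squeeze" is the grip in N (left out, the last holds). Time passes only in rows, so rows that repeat a pose let the fingers close. It gives the time, the measured TCP pose, the force and the opening at its end, in the units of the state.
- r.read_state(): the state, without advancing time (a new reading comes with each control period).
- eyes.camera(name): name is "scene" or "top" or "wrist"; returns a dict with "image" (420x560x3 uint8, red, green, blue), "mtx" (3x3 intrinsics, pixels), "R" (3x3) and "t" (3): a world point X has camera coordinates R X + t. Camera axes: x right, y down, z forward; pixel columns grow to the right and rows downward; lengths in m; the calibration is good to about 2 mm. A picture is of the moment at which its call begins. There is no depth.
- job.close_job(): hands the job in, once; it reports no verdict.
Trained networks look in a picture, given as the dict that the camera call returned (one of the last four; its "shot" number tells which), for a name from the list of things; names that differ only in an ending like _2 or _b are one class to them, and where a whole thing is asked for, a point or a joint stands for the part that bears it (a point fixed in the world has none). Each returns a list of dicts, best first, with "p" (0 to 1); they miss things now and then, are a little off and sometimes report something else, mostly with a low value. They report only what shows in the picture. A call takes as long as a camera call. They do not tell look-alikes from the thing itself.
- eyes.regions_of(picture, label): "region" (420x560 bool, what is visible of it) and "xy" ([column, row] in pixels, amid what is visible of it).
- eyes.landmark_of(picture, label): "xy" ([column, row] in pixels: a listed point, or the origin of a listed thing).
The state is a dict: "time": time; "joint_positions": joint angles; "joint_vel": joint speeds; "joint_torque": joint torques, N m; "ee_pos": TCP position; "eef_rot": TCP orientation; "ft_force": force on the tool from outside, world axes, zero at the start; "torque": the same for the moment, N m; "width": finger opening in m.
Only numpy, scipy, OpenCV 4.12 (cv2) and the standard library are available. Lean on these libraries where they do the work, as an engineer would, in place of code of your own. Each camera call takes 0.05 s, during which the arm holds its last target. There are 200 camera calls.

## Working session

There is one attempt and no reset: what is moved stays moved. The work goes in short steps, Python scripts to look and compute and a tool call to move; the robot and the scene stay as the last step left them, time stands still between calls to the robot, and variables do not carry over. Pictures are saved under pics/ and viewed, about 8 in all and at most 12, crops included, and the job is handed in when it is done.

Besides the shell and the picture viewer there is one more tool, called after "Request:" as a command line: name --pt "numbers of a row" for each row, then --argument value for the rest. play_rows: Moves the arm, as the interface text tells. Shift numbers are shares of 0.2 m and turn numbers shares of 90 degrees, none past 1 either way. Its arguments: {"type":"object","properties":{"motion":{"type":"array","items":{"type":"array","items":{"type":"number"}}},"squeeze":{"type":"number"}},"required":["motion"]}

```bash
mkdir -p pics
cat > h.py <<'E'
import numpy as np, cv2
from scipy.spatial.transform import Rotation as Ro
from bench import r, eyes, job
def st():
    s=r.read_state(); return s
def ray(p,xy):
    R=np.array(p["R"]);t=np.array(p["t"]);K=np.array(p["mtx"])
    d=R.T@np.linalg.solve(K,np.array([xy[0],xy[1],1.0])); return -R.T@t, d/np.linalg.norm(d)
def atz(p,xy,z):
    o,d=ray(p,xy); return o+d*(z-o[2])/d[2]
def tri(rs):
    A=0;b=0
    for o,d in rs:
        P=np.eye(3)-np.outer(d,d);A=A+P;b=b+P@o
    x=np.linalg.solve(A,b); return x,[round(1000*np.linalg.norm((np.eye(3)-np.outer(d,d))@(x-o)),1) for o,d in rs]
def proj(p,X):
    c=np.array(p["R"])@np.array(X)+np.array(p["t"]);q=np.array(p["mtx"])@c;return q[:2]/q[2]
def delta(pos,Rm):
    """row for move from current measured pose to target"""
    s=st();R0=Ro.from_quat(s["eef_rot"]);d=R0.inv().apply(np.array(pos)-s["ee_pos"])/0.2
    w=(R0.inv()*Rm).as_rotvec()/(np.pi/2); return np.round(d,3),np.round(w,3)
def save(p,n): cv2.imwrite("pics/"+n,cv2.cvtColor(p["image"],cv2.COLOR_RGB2BGR))
E
cat > a.py <<'E'
from h import *
P={n:eyes.camera(n) for n in("scene","top")}
for l in ["yellow_torch_mid","yellow_torch_lens","black_torch_mid","knob","hook_left","hook_right","pad_left","pad_right","dock_seat","wipes","terminal"]:
    for n in P:
        print(l,n,[(np.round(d["xy"]).tolist(),round(d["p"],2)) for d in eyes.landmark_of(P[n],l)][:4])
save(P["scene"],"s0.png");save(P["top"],"t0.png")
for n in P: print(n,np.round(-np.array(P[n]["R"]).T@P[n]["t"],3),np.round(P[n]["R"],2).tolist())
s=st();print(s)
E
python3 a.py
```

```text
yellow_torch_mid scene [([345.0, 145.0], 0.65), ([346.0, 161.0], 0.5)]
yellow_torch_mid top [([160.0, 214.0], 0.87)]
yellow_torch_lens scene []
yellow_torch_lens top [([170.0, 220.0], 0.73)]
black_torch_mid scene [([294.0, 198.0], 0.83)]
black_torch_mid top [([241.0, 212.0], 0.74)]
knob scene [([323.0, 168.0], 0.67)]
knob top [([187.0, 180.0], 0.92)]
hook_left scene [([350.0, 137.0], 0.8)]
hook_left top [([150.0, 214.0], 0.71)]
hook_right scene [([301.0, 182.0], 0.87)]
hook_right top [([237.0, 200.0], 0.93)]
pad_left scene [([346.0, 144.0], 0.46)]
pad_left top [([168.0, 197.0], 0.57)]
pad_right scene [([320.0, 165.0], 0.51)]
pad_right top [([217.0, 198.0], 0.53)]
dock_seat scene [([215.0, 244.0], 0.74), ([267.0, 305.0], 0.59)]
dock_seat top [([340.0, 160.0], 0.66)]
wipes scene [([147.0, 338.0], 0.56)]
wipes top [([439.0, 214.0], 0.57)]
terminal scene [([332.0, 145.0], 0.73)]
terminal top [([133.0, 280.0], 0.9)]
scene [ 1.157 -0.614  1.325] [[0.68, 0.73, 0.02], [0.61, -0.56, -0.57], [-0.4, 0.4, -0.82]]
top [ 0.46  -0.077  1.248] [[-0.03, -1.0, -0.0], [-0.99, 0.03, -0.1], [0.1, -0.0, -0.99]]
{'time': 1.2, 'joint_positions': array([ 1.08442459,  0.33219692, -0.0647055 ,  1.46007597,  0.0215535 ,
        1.34992326, -0.08849309]), 'joint_vel': array([-0.00175417, -0.00154027,  0.00248088,  0.00088048, -0.0003308 ,
       -0.0010876 , -0.00098921]), 'joint_torque': array([ 1.24138212e-03, -6.23068142e+01,  2.46018427e-02, -3.90123689e+01,
       -6.12220913e-02,  3.18033330e-02,  2.58117564e-05]), 'ee_pos': array([ 0.27962179, -0.55898617,  0.22258893]), 'eef_rot': array([9.73234192e-01, 2.29815588e-01, 4.21559543e-05, 3.43303013e-05]), 'ft_force': array([ 0.4848556 , -0.3198675 ,  0.52701331]), 'torque': array([-0.0367402 ,  0.00286874, -0.07476191]), 'width': 0.08715999285022438}
```

View pictures.

View pics/s0.png

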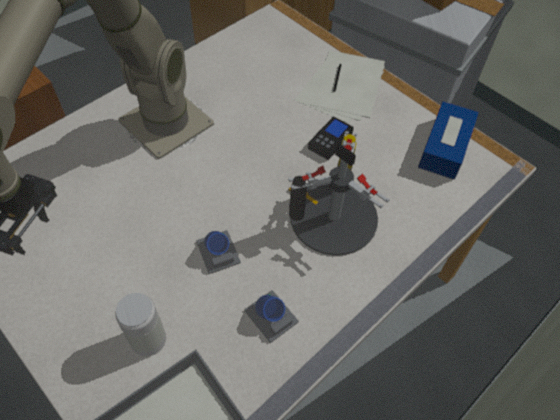

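View pics/t0.png

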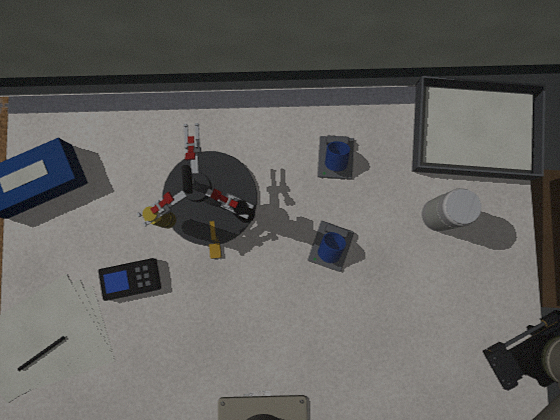

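```bash
cat > b.py <<'E'
from h import *
S=eyes.camera("scene");T=eyes.camera("top")
L=lambda p,l:[d["xy"] for d in eyes.landmark_of(p,l)]
for l in ["knob","hook_left","hook_right","yellow_torch_mid","black_torch_mid"]:
    a,b=L(S,l),L(T,l)
    if a and b: print(l,*[(np.round(x,3),e) for x,e in [tri([ray(S,q),ray(T,b[0])]) for q in a]])
for l,z in [("knob",.287),("hook_left",.215),("hook_right",.215),("pad_left",.245),("pad_right",.245)]:
    print(l,"top z",[np.round(atz(T,q,z),3) for q in L(T,l)],"scene z",[np.round(atz(S,q,z),3) for q in L(S,l)])
print("terminal",[np.round(atz(T,q,0),3) for q in L(T,"terminal")],"wipes",[np.round(atz(T,q,0),3) for q in L(T,"wipes")])
for n,p in(("S",S),("T",T)):
  print("dock",n,[(np.round(d["xy"]),round(d["p"],2),np.round(atz(p,d["xy"],.05),3)) for d in eyes.landmark_of(p,"dock_seat")])
  for d in eyes.regions_of(p,"dock_seat"):
    m=d["region"]; c=cv2.minAreaRect(np.argwhere(m)[:,::-1].astype(np.float32)); print(" reg",round(d["p"],2),np.round(d["xy"]),m.sum(),c, [np.round(atz(p,q,.02),3)[:2] for q in cv2.boxPoints(c)])
hsv=cv2.cvtColor(T["image"],cv2.COLOR_RGB2HSV)
m=cv2.inRange(hsv,(15,120,60),(35,255,255)); n,lab,sta,cen=cv2.connectedComponentsWithStats(m)
for i in range(1,n):
    if sta[i,4]>15: print("yel",sta[i],cen[i].round(1),atz(T,cen[i],.01).round(3))
# foot disc
g=T["image"].astype(int).sum(2)
for th in(150,200,250): print(th,(g<th).sum())
np.save("T.npy",T["image"])
cr=T["image"][100:280,110:380]; cv2.imwrite("pics/t1.png",cv2.cvtColor(cv2.resize(cr,None,fx=2.9,fy=2.9,interpolation=cv2.INTER_CUBIC),cv2.COLOR_RGB2BGR))
E
python3 b.py
```

```text
knob (array([0.642, 0.136, 0.281]), [np.float64(4.2), np.float64(4.2)])
hook_left (array([0.575, 0.232, 0.217]), [np.float64(3.3), np.float64(3.3)])
hook_right (array([0.551, 0.179, 0.113]), [np.float64(84.8), np.float64(84.8)])
yellow_torch_mid (array([0.576, 0.231, 0.139]), [np.float64(1.5), np.float64(1.5)])
black_torch_mid (array([0.588, 0.032, 0.145]), [np.float64(4.4), np.float64(4.4)])
knob top z [array([0.643, 0.138, 0.287])] scene z [array([0.643, 0.127, 0.287])]
hook_left top z [array([0.573, 0.23 , 0.215])] scene z [array([0.575, 0.237, 0.215])]
hook_right top z [array([0.576, 0.23 , 0.215])] scene z [array([0.584, 0.032, 0.215])]
pad_left top z [array([0.612, 0.187, 0.245]), array([0.563, 0.175, 0.245])] scene z [array([0.596, 0.188, 0.245])]
pad_right top z [array([0.614, 0.076, 0.245])] scene z [array([0.607, 0.098, 0.245])]
terminal [array([0.426, 0.34 , 0.   ])] wipes [array([ 0.579, -0.501,  0.   ])]
dock S [(array([267., 306.]), 0.95, array([ 0.734, -0.217,  0.05 ])), (array([214., 244.]), 0.61, array([ 0.5 , -0.2 ,  0.05])), (array([347., 155.]), 0.35, array([0.531
[... 802 characters left out ...]
78125, 247.21554565429688), (22.978628158569336, 30.200483322143555), 23.198589324951172) [array([ 0.474, -0.148]), array([ 0.547, -0.182]), array([ 0.522, -0.238]), array([ 0.449, -0.203])]
yel [  0 110   8  14  44] [  3.8 117.4] [0.88  0.699 0.01 ]
yel [  0 124   7  12  29] [  3.7 130.8] [0.842 0.698 0.01 ]
yel [  0 140   6  22  59] [  2.6 150.3] [0.787 0.699 0.01 ]
yel [143 207  14  14 136] [148.5 214.2] [0.6   0.297 0.01 ]
yel [151 217  11   7  26] [156.3 220.4] [0.583 0.276 0.01 ]
yel [209 221   7  19  79] [212.3 229.7] [0.554 0.125 0.01 ]
yel [  0 223   3  20  31] [  1.  232.2] [0.562 0.694 0.01 ]
yel [209 243  12  15 157] [214.9 250.3] [0.498 0.118 0.01 ]
150 28301
200 73865
250 95246
```

View pics/t1.png

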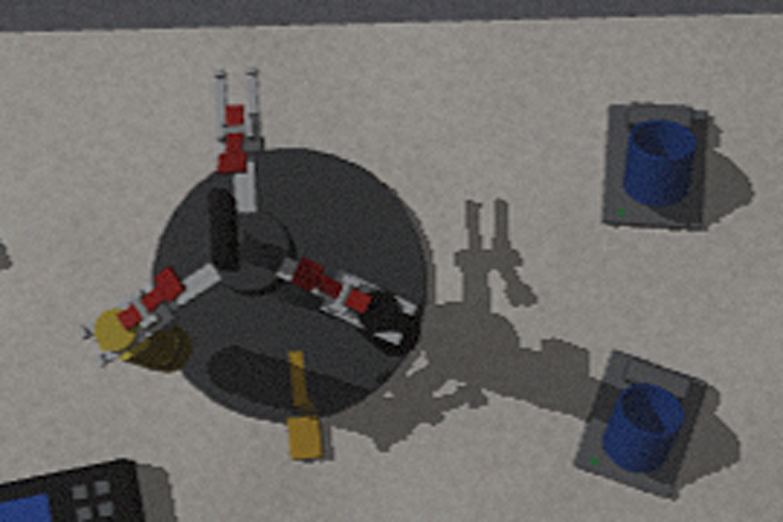

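The top picture shows the yellow torch on the left hook (148,214), the black one on the right hook (241,212), the yellow mark at (213,235), and the nearer dock at (330,248). From these the carousel has to turn about +61°. I'm moving above the knob now.

Request:
play_rows --pt "0 0 -0.2 0 0 0 100" --pt "0 0 -0.45 0 0 0 100" --pt "0 0 -0.7 0 0 0 100" --pt "0.2 -0.14 -0.7 0 0 0 100" --pt "0.4 -0.285 -0.7 0 0 0 100"

```text
time: 3.22
ee_pos: [0.3261, -0.4715, 0.363]
eef_rot: [0.973, 0.229, 0.0, 0.0]
ft_force: [0.9, 0.9, -0.1]
width: 0.0872
```

Request:
play_rows --pt "0.2 -0.14 0 0 0 0 100" --pt "0.4 -0.285 0 0 0 0 100" --pt "0.6 -0.43 0 0 0 0 100" --pt "0.8 -0.57 0 0 0 0 100" --pt "1.0 -0.715 0 0 0 0 100"

```text
time: 3.85
ee_pos: [0.4411, -0.2534, 0.3628]
eef_rot: [0.973, 0.23, 0.0, 0.0]
ft_force: [0.6, 0.5, 0.9]
width: 0.087
```

Request:
play_rows --pt "0.2 -0.14 0 0 0 0 100" --pt "0.4 -0.285 0 0 0 0 100" --pt "0.6 -0.43 0 0 0 0 100" --pt "0.8 -0.57 0 0 0 0 100" --pt "1.0 -0.715 0 0 0 0 100"

```text
time: 4.47
ee_pos: [0.556, -0.0362, 0.3627]
eef_rot: [0.973, 0.23, 0.0, 0.0]
ft_force: [0.9, -1.0, -0.7]
width: 0.0871
```

Request:
play_rows --pt "0.2 -0.14 0 0 0 0 100" --pt "0.4 -0.285 0 0 0 0.05 100" --pt "0.6 -0.43 0 0 0 0.1 100" --pt "0.77 -0.57 0 0 0 0.18 100" --pt "0.77 -0.57 0 0 0 0.26 100"

```text
time: 5.1
ee_pos: [0.6421, 0.1378, 0.3612]
eef_rot: [1.0, 0.028, -0.001, -0.001]
ft_force: [-0.6, -0.9, 0.2]
width: 0.0872
```

```bash
cat > c.py <<'E'
from h import *
W=eyes.camera("wrist"); save(W,"w1.png")
print("cam",np.round(ray(W,(280,210)),3))
for l,z in [("knob",.287),("hook_left",.215),("hook_right",.215),("pad_left",.245),("pad_right",.245),("yellow_torch_mid",.2),("dock_seat",.03)]:
    print(l,[(np.round(d["xy"]),round(d["p"],2),np.round(atz(W,d["xy"],z),3)) for d in eyes.landmark_of(W,l)])
for d in eyes.regions_of(W,"knob")[:2]:
    c=cv2.minAreaRect(np.argwhere(d["region"])[:,::-1].astype(np.float32)); print(c,[np.round(atz(W,q,.303),3)[:2] for q in cv2.boxPoints(c)])
E
python3 c.py
```

```text
cam [[ 0.725  0.142  0.524]
 [-0.288 -0.013 -0.957]]
knob [(array([289., 229.]), 0.67, array([0.64 , 0.132, 0.287]))]
hook_left [(array([177., 260.]), 0.77, array([0.578, 0.231, 0.215])), (array([194., 234.]), 0.7, array([0.605, 0.215, 0.215]))]
hook_right [(array([392., 262.]), 0.67, array([0.588, 0.031, 0.215]))]
pad_left [(array([222., 249.]), 0.58, array([0.605, 0.184, 0.245]))]
pad_right [(array([350., 246.]), 0.82, array([0.614, 0.079, 0.245]))]
yellow_torch_mid [(array([195., 233.]), 0.91, array([0.601, 0.217, 0.2  ]))]
dock_seat [(array([490., 276.]), 0.73, array([ 0.491, -0.185,  0.03 ])), (array([551., 113.]), 0.63, array([ 0.73, -0.21,  0.03])), (array([195., 235.]), 0.23, array([0.532, 0.256, 0.03 ]))]
((284.99993896484375, 143.99998474121094), (285.99993896484375, 253.99996948242188), 0.0) [array([0.611, 0.229]), array([0.764, 0.22 ]), array([0.773, 0.065]), array([0.622, 0.038])]
((139.99998474121094, 286.4999694824219), (107.99998474121094, 46.99999237060547), -0.0) [array([0.579, 0.269]), array([0.615, 0.266]), array([0.619, 0.194]), array([0.583, 0.195])]
```

View pics/w1.png

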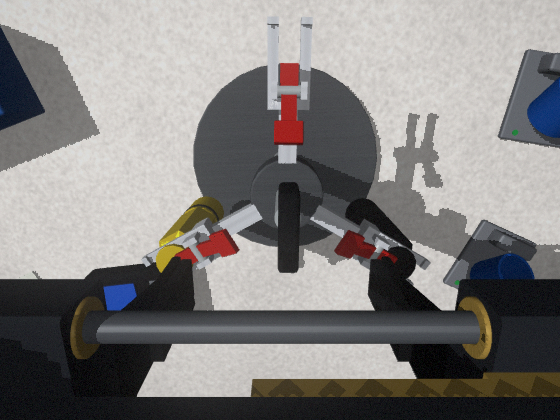

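Wrist view: the knob bar is at (289,229) and vertical in the image, so the jaws straddle it. I'll descend, grip, turn about 63° and release.

Request:
play_rows --pt "0.0 0.025 0 0 0 0 100" --pt "0 0.025 0.14 0 0 0 100" --pt "0 0.025 0.28 0 0 0 100" --pt "0 0.025 0.43 0 0 0 100" --pt "0 0.025 0.43 0 0 0 40" --squeeze 25

```text
time: 6.18
ee_pos: [0.6416, 0.1273, 0.2745]
eef_rot: [1.0, 0.028, -0.002, 0.001]
ft_force: [0.8, -0.1, 0.2]
width: 0.0828
```

Request:
play_rows --pt "0 0 0 0 0 0 0" --pt "0 0 0 0 0 0 0" --pt "0 0 0 0 0 0 0" --pt "0 0 0 0 0 0 0" --pt "0 0 0 0 0 0 0"

```text
time: 6.8
ee_pos: [0.6425, 0.1284, 0.2766]
eef_rot: [1.0, 0.028, 0.0, 0.0]
ft_force: [0.2, 0.5, -1.0]
width: 0.0347
```

Request:
play_rows --pt "0 -0.025 0 0 0 0 0" --pt "0 -0.025 0 0 0 0 0" --pt "0 -0.025 0 0 0 0 0" --pt "0 -0.025 0 0 0 0 0"

```text
time: 7.3
ee_pos: [0.6421, 0.1329, 0.2765]
eef_rot: [1.0, 0.027, -0.0, 0.0]
ft_force: [-2.2, -2.9, 1.1]
width: 0.0134
```

Request:
play_rows --pt "0 0 0 0 0 -0.07 0" --pt "0 0 0 0 0 -0.16 0" --pt "0 0 0 0 0 -0.25 0" --pt "0 0 0 0 0 -0.33 0" --pt "0 0 0 0 0 -0.35 0"

```text
time: 7.92
ee_pos: [0.6421, 0.1327, 0.2765]
eef_rot: [0.955, 0.298, -0.0, 0.0]
ft_force: [-2.2, -3.6, 1.6]
width: 0.0139
```

Request:
play_rows --pt "0 0 0 0 0 -0.07 0" --pt "0 0 0 0 0 -0.16 0" --pt "0 0 0 0 0 -0.25 0" --pt "0 0 0 0 0 -0.33 0" --pt "0 0 0 0 0 -0.35 0"

```text
time: 8.55
ee_pos: [0.6423, 0.1326, 0.2765]
eef_rot: [0.838, 0.545, -0.0, 0.0]
ft_force: [-2.5, -5.1, 2.2]
width: 0.0141
```

Request:
play_rows --pt "0 0 0 0 0 0 0" --pt "0 0 0 0 0 0 0" --pt "0 0 0 0 0 0 0"

```text
time: 8.93
ee_pos: [0.6423, 0.1326, 0.2765]
eef_rot: [0.839, 0.544, -0.0, 0.0]
ft_force: [-1.2, -5.6, 1.3]
width: 0.0137
```

```bash
cat > d.py <<'E'
from h import *
S=eyes.camera("scene");T=eyes.camera("top")
for l,z in [("hook_left",.215),("pad_left",.245),("yellow_torch_mid",.14),("black_torch_mid",.14)]:
    for n,p in (("S",S),("T",T)):
        print(l,n,[(np.round(d["xy"]),round(d["p"],2),np.round(atz(p,d["xy"],z),3)) for d in eyes.landmark_of(p,l)][:3])
s=st();print(s["ee_pos"],s["eef_rot"],s["joint_positions"].round(4),s["ft_force"],s["torque"],s["width"])
E
python3 d.py
```

```text
hook_left S [(array([307., 147.]), 0.95, array([0.521, 0.127, 0.215])), (array([149., 343.]), 0.46, array([ 0.682, -0.511,  0.215]))]
hook_left T []
pad_left S [(array([318., 149.]), 0.49, array([0.562, 0.123, 0.245]))]
pad_left T []
yellow_torch_mid S [(array([333., 224.]), 0.58, array([0.711, 0.04 , 0.14 ])), (array([301., 166.]), 0.56, array([0.515, 0.114, 0.14 ]))]
yellow_torch_mid T []
black_torch_mid S [(array([332., 223.]), 0.76, array([0.706, 0.041, 0.14 ])), (array([305., 168.]), 0.5, array([0.528, 0.117, 0.14 ]))]
black_torch_mid T [(array([238., 162.]), 0.6, array([0.708, 0.04 , 0.14 ]))]
[0.64233018 0.13261655 0.27651914] [ 8.38964866e-01  5.44185326e-01 -2.45492808e-04  4.73199632e-04] [ 0.211   0.4695 -0.7128  1.2532  0.3017  1.5244 -0.8802] [-0.68644906 -6.03992411  1.53784898] [-1.10888687  0.18551353 -0.00643906] 0.013653880430123996
```

Request:
play_rows --pt "0 0 0 0 0 0 40" --pt "0 0 0 0 0 0 40" --pt "0 0 0 0 0 0 40" --pt "0 0 -0.18 0 0 0 40" --pt "0 0 -0.38 0 0 0 40"

```text
time: 10.05
ee_pos: [0.6419, 0.1335, 0.3531]
eef_rot: [0.838, 0.546, -0.0, -0.0]
ft_force: [0.6, 0.2, 0.3]
width: 0.0348
```

Request:
play_rows --pt "0 0 0 0 0 0.11 0" --pt "0 0 0 0 0 0.22 0" --pt "0 0 0 0 0 0.33 0" --pt "0 0 0 0 0 0.44 0" --pt "0 0 0 0 0 0.55 0"

```text
time: 10.68
ee_pos: [0.6422, 0.1337, 0.3525]
eef_rot: [0.99, 0.142, 0.0, -0.0]
ft_force: [-0.2, -0.2, 0.5]
width: 0.0013
```

```bash
cat > e.py <<'E'
from h import *
ax=np.array([.6423,.1326]);a=np.deg2rad(185.9);u=np.array([np.cos(a),np.sin(a),0]) # outward
def pose(rad,z,down): # down: angle of tool z below horizontal, deg; pointing inward
    d=np.deg2rad(down); tz=-u*np.cos(d)+np.array([0,0,-np.sin(d)])
    ty=np.array([-u[1],u[0],0]); ty=ty if np.cross(ty,tz)[2]>0 else -ty
    tx=np.cross(ty,tz); return np.array([*ax,z])+u*rad, Ro.from_matrix(np.c_[tx,ty,tz])
if __name__=="__main__":
    W=eyes.camera("wrist"); save(W,"w2.png")
    for l,z in [("hook_left",.215),("pad_left",.245),("yellow_torch_mid",.14),("keeper_left",.24)]:
        print(l,[(np.round(d["xy"]),round(d["p"],2),np.round(atz(W,d["xy"],z),3)) for d in eyes.landmark_of(W,l)][:3])
    p,R=pose(.061,.27,75); print(p,delta(p,R)); s=st();print(s["ee_pos"],s["joint_positions"].round(3))
E
python3 e.py
```

```text
hook_left []
pad_left [(array([269., 287.]), 0.52, array([0.577, 0.125, 0.245]))]
yellow_torch_mid [(array([282., 234.]), 0.47, array([0.588, 0.116, 0.14 ]))]Traceback (most recent call last):
  File "e.py", line 10, in <module>
    print(l,[(np.round(d["xy"]),round(d["p"],2),np.round(atz(W,d["xy"],z),3)) for d in eyes.landmark_of(W,l)][:3])
                                                                                       ~~~~~~~~~~~~~~~~^^^^^
ValueError: it knows: black_torch_mid, dock_seat, hook_left, hook_right, knob, pad_left, pad_right, station, terminal, wipes, yellow_torch_lens, yellow_torch_mid
```

View pics/w2.png

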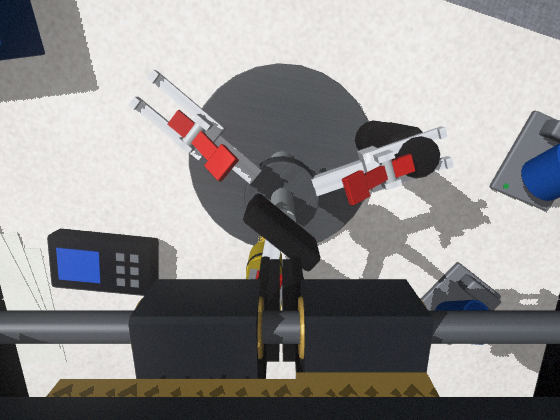

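```bash
sed -i 's/,("keeper_left",.24)//; s/("hook_left",.215),("pad/("station",.14),("pad/' e.py; sed -i 's/W=eyes.camera("wrist"); save(W,"w2.png")/W=eyes.camera("top")/' e.py; python3 e.py
```

```text
station [(array([201., 238.]), 0.69, array([0.524, 0.13 , 0.14 ])), (array([327., 255.]), 0.36, array([ 0.477, -0.172,  0.14 ]))]
pad_left [(array([191., 210.]), 0.58, array([0.58 , 0.132, 0.245]))]
yellow_torch_mid [(array([205., 236.]), 0.41, array([0.528, 0.121, 0.14 ]))]
[0.58162313 0.12632966 0.27      ] (array([-0.3  , -0.054,  0.412]), array([-0.016,  0.166,  0.12 ]))
[0.64221007 0.1334006  0.35249132] [ 0.102  0.434 -0.58   1.108  0.233  1.662 -1.69 ]
```

Request:
play_rows --pt "-0.1 -0.02 0.0 0 0.06 0.04 0" --pt "-0.2 -0.035 0.05 -0.01 0.11 0.08 0" --pt "-0.3 -0.054 0.15 -0.016 0.166 0.12 0" --pt "-0.3 -0.054 0.28 -0.016 0.166 0.12 0" --pt "-0.3 -0.054 0.39 -0.016 0.166 0.12 0"

```text
time: 11.7
ee_pos: [0.581, 0.1261, 0.2742]
eef_rot: [0.99, 0.051, 0.131, -0.006]
ft_force: [-0.4, -0.6, 0.3]
width: 0.0
```

Request:
play_rows --pt "0 0 0 0 0 0 0" --pt "0 0 0 0 0 0 0"

```text
time: 11.95
ee_pos: [0.582, 0.1268, 0.2756]
eef_rot: [0.99, 0.051, 0.131, -0.007]
ft_force: [0.9, 0.1, 0.7]
width: 0.0005
```

```bash
cat > f.py <<'E'
from e import *
for z in (.25,.232,.222,.212):
    p,R=pose(.061,z,75); print(z,*delta(p,R))
s=st();print(s["ee_pos"],s["ft_force"],s["joint_positions"].round(3))
E
python3 f.py
```

```text
0.25 [-0.036  0.002  0.123] [ 0.    -0.001 -0.001]
0.232 [-0.059  0.002  0.21 ] [ 0.    -0.001 -0.001]
0.222 [-0.072  0.002  0.258] [ 0.    -0.001 -0.001]
0.212 [-0.085  0.002  0.307] [ 0.    -0.001 -0.001]
[0.58204742 0.12675733 0.27564083] [0.8937161  0.11097656 0.66092964] [ 0.248  0.086 -0.603  1.682  0.124  1.136 -1.853]
```

Request:
play_rows --pt "-0.02 0 0.07 0 0 0 0" --pt "-0.036 0.002 0.123 0 0 0 0" --pt "-0.048 0.002 0.167 0 0 0 0" --pt "-0.059 0.002 0.21 0 0 0 0" --pt "-0.066 0.002 0.235 0 0 0 0"

```text
time: 12.58
ee_pos: [0.5806, 0.1259, 0.2247]
eef_rot: [0.99, 0.05, 0.13, -0.006]
ft_force: [-0.3, -0.2, -1.2]
width: 0.0001
```

Request:
play_rows --pt "-0.006 0 0.023 0 0 0 0" --pt "-0.013 0 0.048 0 0 0 0" --pt "-0.019 0 0.072 0 0 0 0" --pt "-0.019 0 0.072 0 0 0 0"

```text
time: 13.08
ee_pos: [0.5834, 0.1268, 0.2151]
eef_rot: [0.99, 0.05, 0.134, -0.007]
ft_force: [-6.5, -1.9, 23.5]
width: 0.0003
```

```bash
cat > g.py <<'E'
from e import *
S=eyes.camera("scene")
for l,z in [("pad_left",.209),("yellow_torch_mid",.14),("station",.14),("hook_left",.215)]:
    print(l,[(np.round(d["xy"]),round(d["p"],2),np.round(atz(S,d["xy"],z),3)) for d in eyes.landmark_of(S,l)][:3])
cr=S["image"][90:270,220:420]; cv2.imwrite("pics/s2.png",cv2.cvtColor(cv2.resize(cr,None,fx=3.3,fy=3.3,interpolation=cv2.INTER_CUBIC),cv2.COLOR_RGB2BGR))
s=st();print(s["ee_pos"],s["ft_force"])
E
python3 g.py
```

```text
pad_left [(array([323., 161.]), 0.38, array([0.58 , 0.13 , 0.209]))]
yellow_torch_mid [(array([304., 165.]), 0.55, array([0.519, 0.125, 0.14 ])), (array([341., 181.]), 0.34, array([0.628, 0.161, 0.14 ]))]
station []
hook_left [(array([308., 146.]), 0.71, array([0.52 , 0.132, 0.215])), (array([305., 179.]), 0.29, array([0.593, 0.046, 0.215]))]
[0.58339549 0.12683085 0.21513848] [-6.97847058 -0.94196025 23.77885922]
```

View pics/s2.png

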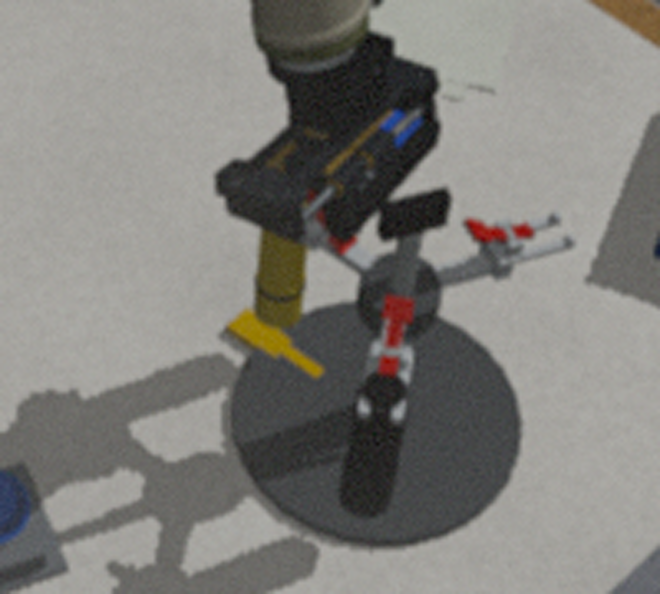

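Request:
play_rows --pt "0.03 0 -0.11 0 0 0 0" --pt "0.07 0 -0.26 0 0 0 50" --pt "0.11 0 -0.4 0 0 0 100" --pt "-0.1 0 -0.55 0 0 0 100" --pt "-0.35 0 -0.65 0 0 0 100"

```text
time: 13.95
ee_pos: [0.4797, 0.1162, 0.319]
eef_rot: [0.99, 0.05, 0.131, -0.007]
ft_force: [-0.7, -0.3, 1.3]
width: 0.0327
```

```bash
cat > g2.py <<'E'
from e import *
S=eyes.camera("wrist"); save(S,"w3.png"); np.savez("W3.npz",R=S["R"],t=S["t"],mtx=S["mtx"])
for l,z in [("pad_left",.209),("yellow_torch_mid",.14),("station",.14),("hook_left",.215),("dock_seat",.05)]:
    print(l,[(np.round(d["xy"]),round(d["p"],2),np.round(atz(S,d["xy"],z),3)) for d in eyes.landmark_of(S,l)][:3])
s=st();print(s["ee_pos"],s["eef_rot"],s["ft_force"],s["joint_positions"].round(4))
E
python3 g2.py
```

```text
pad_left [(array([281., 117.]), 0.77, array([0.582, 0.127, 0.209]))]
yellow_torch_mid [(array([283., 119.]), 0.75, array([0.596, 0.126, 0.14 ]))]
station []
hook_left [(array([116., 250.]), 0.59, array([0.465, 0.244, 0.215]))]
dock_seat [(array([515., 248.]), 0.7, array([ 0.488, -0.174,  0.05 ]))]
[0.48083655 0.1156472  0.31802594] [ 0.99020849  0.05011066  0.13013297 -0.00644081] [-0.66325952 -0.52862027  0.36154173] [ 0.3025 -0.1909 -0.5788  1.8198 -0.061   1.2248 -1.7379]
```

View pics/w3.png

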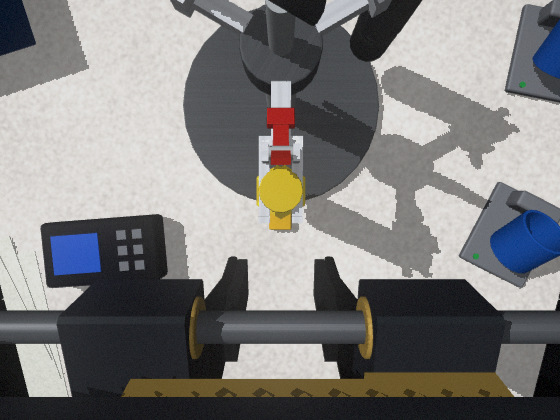

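```bash
cat > k.py <<'E'
from h import *
from scipy.optimize import least_squares
import itertools
D=[([1.08442459,.33219692,-.0647055,1.46007597,.0215535,1.34992326,-.08849309],[.27962179,-.55898617,.22258893],[.973234192,.229815588,4.2e-5,3.4e-5]),
([.211,.4695,-.7128,1.2532,.3017,1.5244,-.8802],[.64233018,.13261655,.27651914],[.838964866,.544185326,-2.45e-4,4.73e-4]),
([.102,.434,-.58,1.108,.233,1.662,-1.69],[.64221007,.1334006,.35249132],[.99,.142,0,0]),
([.3025,-.1909,-.5788,1.8198,-.061,1.2248,-1.7379],[.48083655,.1156472,.31802594],[.99020849,.05011066,.13013297,-.00644081]),
([.248,.086,-.603,1.682,.124,1.136,-1.853],[.58204742,.12675733,.27564083],[.99,.051,.131,-.0065])]
def fk(q,p,s):
    h,l1,a,l2,b,l3,y=p; z=lambda t:Ro.from_euler('z',t); Y=lambda t:Ro.from_euler('y',t)
    R=z(s[0]*q[0])*Y(q[1]); x=np.array([0,0,h])+R.apply([a,0,l1])
    R=R*z(s[1]*q[2])  # roll about upper arm
    x=np.array([0,0,h])+(R).apply([a,0,l1])
    R=R*Y(q[3]); x=x+R.apply([-b,0,l2]); R=R*z(s[2]*q[4])*Y(q[5]); x=x+R.apply([0,0,l3]); R=R*z(s[3]*q[6]+y)
    return x,R
def res(p,s):
    o=[]
    for q,x,Q in D:
        X,R=fk(q,p,s);o+=list(X-x)+list(.3*(R.inv()*Ro.from_quat(Q)).as_rotvec())
    return np.array(o)
def fit():
    best=None
    for s in itertools.product([-1],[1,-1],[1,-1],[1,-1]):
      for y in(0,np.pi/2,np.pi,-np.pi/2):
        f=least_squares(res,[.3,.4,0,.4,0,.25,y],args=(s,))
        if best is None or f.cost<best[0]: best=(f.cost,f.x,s)
    return best
if __name__=="__main__":
    c,p,s=fit(); print(c,p.round(4),s,np.abs(res(p,s)).max()); np.save("kin.npy",np.r_[p,s])
E
python3 k.py
python3 - <<'E'
from h import *
W=dict(np.load("W3.npz")); print(atz(W,(280.5,190),.222),atz(W,(281,100),.2))
E
```

```text
0.0025975820004706576 [ 0.3805  0.5903 -0.05    0.4757 -0.0114  0.6133  1.5725] (-1, -1, -1, -1) 0.03950435918936804
[0.52486971 0.12088095 0.222     ] [0.59762876 0.12798408 0.2       ]
```

```bash
cat > k2.py <<'E'
from k import *
def fk2(q,p,s):
    z=lambda t:Ro.from_euler('z',t); Y=lambda t:Ro.from_euler('y',t)
    T=[(0,0,p[0]),(p[1],0,p[2]),(p[3],0,p[4]),(p[5],0,p[6])]
    x=np.array([0,0,p[0]]);R=z(s[0]*q[0])*Y(s[4]*q[1]);x=x+R.apply([0,0,p[2]])
    R=R*z(s[1]*q[2]);x=x+R.apply([p[1],0,0]);R=R*Y(s[5]*q[3]);x=x+R.apply([p[3],0,p[4]])
    R=R*z(s[2]*q[4]);R=R*Y(s[6]*q[5]);x=x+R.apply([p[5],0,p[6]]);R=R*z(s[3]*q[6]+p[7]);return x,R
def ori(y,s):
    return np.r_[tuple((fk2(q,[0]*7+[y[0]],s)[1].inv()*Ro.from_quat(Q)).as_rotvec() for q,x,Q in D)]
L=[]
for s in itertools.product([-1],[1,-1],[1,-1],[1,-1],[1],[1],[1]):
    for y in (0,1.57,3.14,-1.57):
        f=least_squares(ori,[y],args=(s,)); L.append((np.abs(f.fun).max(),f.x[0],s))
L.sort(key=lambda a:a[0]); print(L[:3])
e,y,s=L[0]
g=lambda p:np.r_[tuple(fk2(q,p,s)[0]-x for q,x,Q in D)]
f=least_squares(g,[.3,0,.4,0,.4,0,.25,y]);print(f.x.round(4),np.abs(f.fun).max()); np.save("kin.npy",np.r_[f.x[:7],y,s])
E
python3 k2.py
```

```text
[(np.float64(0.007028448236963683), np.float64(1.5725170885495805), (-1, -1, -1, -1, 1, 1, 1)), (np.float64(0.007028448259422578), np.float64(1.5725170885271214), (-1, -1, -1, -1, 1, 1, 1)), (np.float64(0.007028448272304688), np.float64(1.5725170885142397), (-1, -1, -1, -1, 1, 1, 1))]
[ 0.384  -0.03    0.597   0.0115  0.4852  0.0307  0.6154  1.5725] 0.039894953268779704
```

```bash
cat >> k2.py <<'E'
k=np.load("kin.npy");s=k[8:];y=k[7]
def fk3(q,p):
    z=lambda t:Ro.from_euler('z',t); Y=lambda t:Ro.from_euler('y',t)
    R=z(-q[0]);x=R.apply([p[0],0,p[1]]);R=R*Y(q[1]);x=x+R.apply([0,p[2],p[3]]);R=R*z(-q[2]);x=x+R.apply([p[4],p[5],0])
    R=R*Y(q[3]);x=x+R.apply([p[6],0,p[7]]);R=R*z(-q[4]);x=x+R.apply([0,p[8],0]);R=R*Y(q[5]);x=x+R.apply([p[9],0,p[10]]);return x,R*z(-q[6]+y)
p0=np.array([0,.35,0,.4,0,0,0,.4,0,0,.3])
g=lambda p:np.r_[tuple((fk3(q,p)[0]-x)*1000 for q,x,Q in D)+((p-p0)*.3,)]
f=least_squares(g,p0);print(f.x.round(4),np.abs(f.fun[:15]).max());np.save("kin3.npy",f.x)
E
python3 k2.py
```

```text
[(np.float64(0.007028448236963683), np.float64(1.5725170885495805), (-1, -1, -1, -1, 1, 1, 1)), (np.float64(0.007028448259422578), np.float64(1.5725170885271214), (-1, -1, -1, -1, 1, 1, 1)), (np.float64(0.007028448272304688), np.float64(1.5725170885142397), (-1, -1, -1, -1, 1, 1, 1))]
[ 0.384  -0.03    0.597   0.0115  0.4852  0.0307  0.6154  1.5725] 0.039894953268779704
[-2.000e-04  2.606e-01 -2.230e-02  4.502e-01 -1.100e-03 -2.420e-02
  5.000e-04  4.909e-01  7.000e-04 -1.000e-04  3.553e-01] 0.29919218570703676
```

```bash
cat > m.py <<'E'
from h import *
import k2
from k2 import fk3,y
from scipy.optimize import least_squares
kp=np.load("kin3.npy")
lo=np.array([-2.6,-.5,-1.47,.16,-1.27,.06,-2.6]);hi=np.array([2.6,2.12,1.34,2.42,4.41,2.06,2.6])
def ik(p,R,q0):
    best=None
    for t in range(6):
        g=lambda q:np.r_[(fk3(q,kp)[0]-p)*10,(fk3(q,kp)[1].inv()*R).as_rotvec()*3,(q-q0)*.003]
        qs=q0 if t==0 else np.clip(q0+np.random.default_rng(t).normal(0,.4,7),lo+.03,hi-.03)
        f=least_squares(g,np.clip(qs,lo+.03,hi-.03),bounds=(lo+.02,hi-.02))
        e=np.linalg.norm(fk3(f.x,kp)[0]-p),(fk3(f.x,kp)[1].inv()*R).magnitude()
        if best is None or f.cost<best[0]: best=(f.cost,f.x,e)
    return best[1],best[2]
E
cat > n.py <<'E'
from m import *
from e import pose
S=eyes.camera("scene");T=eyes.camera("top");W=eyes.camera("wrist")
rs=[]
for p,c in((S,(214,244)),(T,(327,254)),(W,(515,248))):
    L=[d["xy"] for d in eyes.landmark_of(p,"dock_seat") if np.hypot(*(d["xy"]-np.array(c)))<15]
    if L: rs.append(ray(p,L[0])); print(L[0],np.round(atz(p,L[0],.03),3))
print("seat",tri(rs), tri(rs[:2]))
C=[np.array(c)/2.9+[110,100] for c in((620,352),(708,380),(668,497),(575,463))]
for z in(.02,.03):
    w=[atz(T,c,z)[:2] for c in C]; e=[w[(i+1)%4]-w[i] for i in range(4)]
    print(z,np.round(w,3).tolist(),[(round(np.linalg.norm(v),3),round(np.degrees(np.arctan2(v[1],v[0])),1)) for v in e])
q=st()["joint_positions"]
for dn in(10,20,30,40):
    for rad in(.118,.2):
        p,R=pose(rad,.14,dn); p=p+R.apply([0,0,.019]); a,e=ik(p,R,q); print(dn,rad,a.round(2),np.round(e,4))
    for lift in(0,.08):
        yw=np.deg2rad(-22);h=np.array([np.cos(yw),np.sin(yw),0]);ax=np.sin(.698)*h+np.array([0,0,np.cos(.698)])
        d=np.deg2rad(dn+40);tz=h*np.cos(d)-np.array([0,0,np.sin(d)]);ty=np.cross(tz,h);ty=ty/np.linalg.norm(ty)
        ty=np.array([h[1],-h[0],0]);R=Ro.from_matrix(np.c_[np.cross(ty,tz),ty,tz])
        p=np.array([.487,-.18,.04])+ax*(.08+lift)+tz*.019; a,e=ik(p,R,q); print("   dock",lift,a.round(2),np.round(e,4),p.round(3))
E
python3 n.py | tail -n +4
```

```text
5.000e-04  4.909e-01  7.000e-04 -1.000e-04  3.553e-01] 0.29919218570703676
[216.1, 242.7] [ 0.491 -0.186  0.03 ]
[327.2, 255.0] [ 0.477 -0.181  0.03 ]
[514.7, 248.6] [ 0.486 -0.187  0.03 ]
seat (array([ 0.48386454, -0.18445556,  0.0257558 ]), [np.float64(4.6), np.float64(7.1), np.float64(4.8)]) (array([ 0.47913359, -0.18097878,  0.009894  ]), [np.float64(2.5), np.float64(2.5)])
0.02 [[0.567, -0.176], [0.539, -0.256], [0.433, -0.215], [0.466, -0.131]] [(np.float64(0.085), np.float64(-109.2)), (np.float64(0.114), np.float64(158.9)), (np.float64(0.09), np.float64(68.5)), (np.float64(0.11), np.float64(-23.9))]
0.03 [[0.567, -0.175], [0.539, -0.255], [0.433, -0.214], [0.466, -0.131]] [(np.float64(0.084), np.float64(-109.2)), (np.float64(0.113), np.float64(158.9)), (np.float64(0.09), np.float64(68.5)), (np.float64(0.11), np.float64(-23.9))]
10 0.118 [ 0.77 -0.48 -1.2   2.4   0.49  0.08 -2.58] [0.0651 0.4484]
10 0.2 [ 0.79 -0.48 -1.25  2.4   0.46  0.08 -2.58] [0.0992 0.4633]
   dock 0 [-0.27  0.    0.49  2.37  0.89  0.13 -2.58] [0.0002 0.0019] [ 0.546 -0.204  0.087]
   dock 0.08 [ 0.52  0.0
[... 290 characters left out ...]
ck 0.08 [ 0.53  0.09 -0.29  2.03  0.19  0.51 -1.85] [0. 0.] [ 0.591 -0.222  0.146]
30 0.118 [ 0.83 -0.36 -1.24  2.4   0.57  0.08 -2.58] [0.0299 0.1885]
30 0.2 [ 0.78 -0.47 -1.31  2.4   0.4   0.2  -2.57] [0.0651 0.2428]
   dock 0 [ 0.53  0.15 -0.29  2.06  0.16  0.6  -1.82] [0. 0.] [ 0.541 -0.202  0.083]
   dock 0.08 [ 0.53  0.17 -0.29  1.88  0.14  0.75 -1.79] [0. 0.] [ 0.588 -0.221  0.145]
40 0.118 [ 0.79 -0.24 -1.16  2.4   0.68  0.08 -2.58] [0.0096 0.0605]
40 0.2 [ 0.76 -0.48 -1.15  2.4  -0.45  0.29 -1.6 ] [0.0421 0.1616]
   dock 0 [ 0.52  0.24 -0.29  1.91  0.12  0.83 -1.78] [0. 0.] [ 0.538 -0.2    0.083]
   dock 0.08 [ 0.52  0.28 -0.29  1.72  0.12  0.98 -1.76] [0. 0.] [ 0.585 -0.22   0.144]
```

```bash
cat > n2.py <<'E'
from m import *
from e import pose
q=st()["joint_positions"]
def dock(seat,yw,lift,dn,g):
    yw=np.deg2rad(yw);h=np.array([np.cos(yw),np.sin(yw),0]);ax=np.sin(.698)*h+np.array([0,0,np.cos(.698)])
    d=np.deg2rad(dn+40);tz=h*np.cos(d)-np.array([0,0,np.sin(d)])
    ty=np.array([h[1],-h[0],0]);R=Ro.from_matrix(np.c_[np.cross(ty,tz),ty,tz])
    return np.array(seat)+ax*(g+lift)+tz*.019,R
if __name__=="__main__":
    for dn in(55,60):
        for rad,z in((.118,.187),(.118,.197),(.175,.2),(.165,.255)):
            p,R=pose(rad,z,dn); p=p+R.apply([0,0,.019]); a,e=ik(p,R,q); print(dn,rad,z,a.round(2),np.round(e,4))
        for lift in(0,.09):
            p,R=dock([.484,-.184,.03],-22,lift,dn,.128); a,e=ik(p,R,q); print("   dock",lift,a.round(2),np.round(e,4),p.round(3))
    p,R=pose(.165,.255,57);p=p+R.apply([0,0,.019]);print("go standoff",p,*delta(p,R),st()["ee_pos"])
E
python3 n2.py | tail -n +5
```

```text
55 0.118 0.187 [ 0.34 -0.18 -0.69  2.23  0.1   0.46 -1.92] [0. 0.]
55 0.118 0.197 [ 0.33 -0.2  -0.68  2.22  0.07  0.48 -1.89] [0. 0.]
55 0.175 0.2 [ 0.26 -0.37 -0.61  2.33 -0.1   0.53 -1.78] [0. 0.]
55 0.165 0.255 [ 0.25 -0.4  -0.56  2.23 -0.12  0.66 -1.73] [0. 0.]
   dock 0 [ 0.5   0.44 -0.27  1.57  0.11  1.23 -1.74] [0. 0.] [ 0.559 -0.214  0.109]
   dock 0.09 [ 0.48  0.51 -0.26  1.33  0.12  1.41 -1.73] [0. 0.] [ 0.612 -0.236  0.178]
60 0.118 0.187 [ 0.31 -0.13 -0.66  2.16  0.09  0.58 -1.9 ] [0. 0.]
60 0.118 0.197 [ 0.31 -0.15 -0.65  2.15  0.07  0.6  -1.87] [0. 0.]
60 0.175 0.2 [ 0.27 -0.32 -0.61  2.26 -0.09  0.63 -1.77] [0. 0.]
60 0.165 0.255 [ 0.27 -0.35 -0.57  2.16 -0.11  0.76 -1.73] [0. 0.]
   dock 0 [ 0.49  0.5  -0.26  1.49  0.1   1.34 -1.74] [0. 0.] [ 0.557 -0.214  0.109]
   dock 0.09 [ 0.47  0.57 -0.26  1.23  0.11  1.52 -1.73] [0. 0.] [ 0.611 -0.235  0.178]
go standoff [0.48846736 0.11670294 0.23906526] [-0.064  0.     0.391] [ 0.     0.201 -0.001] [0.4806614  0.11589699 0.31782813]
```

Request:
play_rows --pt "-0.02 0 0.05 0 0.07 0 100" --pt "-0.04 0 0.15 0 0.14 0 100" --pt "-0.064 0 0.27 0 0.201 0 100" --pt "-0.064 0 0.391 0 0.201 0 100" --pt "-0.064 0 0.391 0 0.201 0 100"

```text
time: 15.18
ee_pos: [0.4875, 0.1164, 0.2378]
eef_rot: [0.958, 0.049, 0.283, -0.014]
ft_force: [-0.4, -0.4, 0.8]
width: 0.0869
```

```bash
cat > n3.py <<'E'
from n2 import *
for rad,z in((.118,.187),(.118,.195),(.19,.195)):
    p,R=pose(rad,z,57);p=p+R.apply([0,0,.019]);print(rad,z,p.round(4),*delta(p,R))
s=st();print(s["ee_pos"],s["width"],s["ft_force"])
E
python3 n3.py | tail -n +5
```

```text
0.118 0.187 [0.5352 0.1215 0.1711] [ 0.02  -0.002  0.411] [ 0.001  0.001 -0.001]
0.118 0.195 [0.5352 0.1215 0.1791] [ 0.042 -0.002  0.377] [ 0.001  0.001 -0.001]
0.19 0.195 [0.4636 0.1141 0.1791] [-0.26  -0.001  0.182] [ 0.001  0.001 -0.001]
[0.48745953 0.11635243 0.23781876] 0.08689024127745663 [-0.37498089 -0.42135531  0.80900863]
```

Request:
play_rows --pt "0.005 0 0.11 0 0 0 100" --pt "0.01 0 0.22 0 0 0 100" --pt "0.015 0 0.33 0 0 0 100" --pt "0.02 0 0.411 0 0 0 100" --pt "0.02 0 0.411 0 0 0 60" --squeeze 30

```text
time: 15.8
ee_pos: [0.5367, 0.1214, 0.1728]
eef_rot: [0.958, 0.048, 0.284, -0.015]
ft_force: [-0.3, 0.3, -0.3]
width: 0.0823
```

Request:
play_rows --pt "0 0 0 0 0 0 20" --pt "0 0 0 0 0 0 20" --pt "0 0 0 0 0 0 20" --pt "0 0 0 0 0 0 20" --pt "0 0 0 0 0 0 20"

```text
time: 16.42
ee_pos: [0.5362, 0.1215, 0.1729]
eef_rot: [0.957, 0.049, 0.284, -0.014]
ft_force: [-2.0, 0.9, 1.0]
width: 0.04
```

Request:
play_rows --pt "0 0 0 0 0 0 20" --pt "0 0 0 0 0 0 20" --pt "0 0 0 0 0 0 20"

```text
time: 16.8
ee_pos: [0.5363, 0.1215, 0.1729]
eef_rot: [0.957, 0.049, 0.284, -0.014]
ft_force: [-3.9, 0.2, 4.4]
width: 0.0401
```

```bash
cat > v.py <<'E'
from h import *
import sys
S=eyes.camera("scene"); x=[int(a) for a in sys.argv[2:6]]
cr=S["image"][x[1]:x[3],x[0]:x[2]]; f=min(800/cr.shape[1],600/cr.shape[0])
cv2.imwrite("pics/"+sys.argv[1],cv2.cvtColor(cv2.resize(cr,None,fx=f,fy=f,interpolation=cv2.INTER_CUBIC),cv2.COLOR_RGB2BGR))
s=st();print(s["ee_pos"],s["width"],s["ft_force"],s["torque"])
E
python3 v.py s3.png 230 90 400 240; python3 n3.py|tail -4
```

```text
[0.53626067 0.1214784  0.17290719] 0.039747079414626234 [-3.10352301  0.49029376  3.74184912] [0.08032107 0.77875013 0.04997255]
0.118 0.187 [0.5352 0.1215 0.1711] [-0.009 -0.001  0.005] [ 0.001 -0.001 -0.001]
0.118 0.195 [0.5352 0.1215 0.1791] [ 0.012 -0.001 -0.029] [ 0.001 -0.001 -0.001]
0.19 0.195 [0.4636 0.1141 0.1791] [-0.289 -0.    -0.225] [ 0.001 -0.001 -0.001]
[0.53626067 0.1214784  0.17290719] 0.039747079414626234 [-3.10352301  0.49029376  3.74184912]
```

View pics/s3.png

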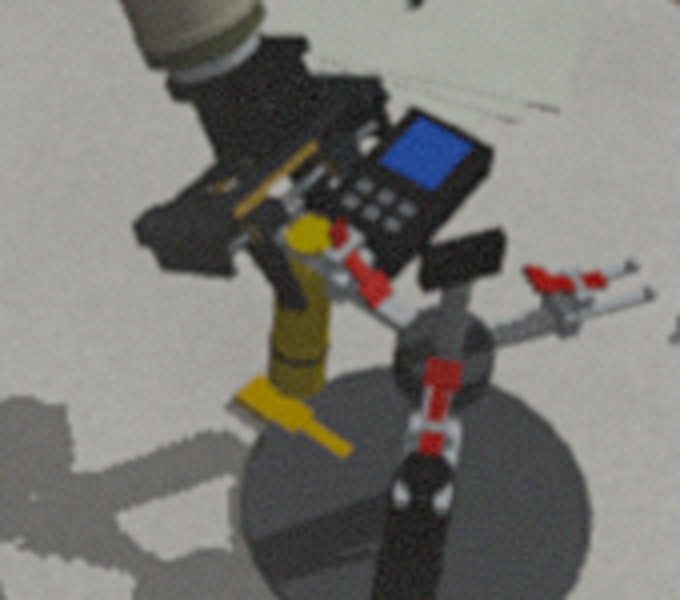

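Request:
play_rows --pt "0.008 0 -0.012 0 0 0 20" --pt "0.016 0 -0.024 0 0 0 20" --pt "0.024 0 -0.037 0 0 0 20" --pt "0.024 0 -0.037 0 0 0 20"

```text
time: 17.35
ee_pos: [0.5363, 0.1214, 0.1818]
eef_rot: [0.957, 0.049, 0.284, -0.014]
ft_force: [-0.1, 0.2, -2.4]
width: 0.0398
```

```bash
python3 n3.py|tail -4
```

```text
0.118 0.187 [0.5352 0.1215 0.1711] [-0.034 -0.001  0.042] [ 0.001 -0.001 -0.001]
0.118 0.195 [0.5352 0.1215 0.1791] [-0.012 -0.001  0.009] [ 0.001 -0.001 -0.001]
0.19 0.195 [0.4636 0.1141 0.1791] [-0.313 -0.    -0.188] [ 0.001 -0.001 -0.001]
[0.53626277 0.12144113 0.18183233] 0.039753848479196933 [-0.09331169  0.18143408 -2.3902432 ]
```

Request:
play_rows --pt "-0.05 0 -0.033 0 0 0 20" --pt "-0.11 0 -0.072 0 0 0 20" --pt "-0.17 0 -0.11 0 0 0 20" --pt "-0.23 0 -0.149 0 0 0 20" --pt "-0.275 0 -0.178 0 0 0 20"

```text
time: 17.98
ee_pos: [0.4704, 0.1147, 0.1813]
eef_rot: [0.957, 0.049, 0.284, -0.014]
ft_force: [0.0, -0.7, -2.0]
width: 0.0397
```

```bash
cat > n4.py <<'E'
from n2 import *
s=st();print(s["ee_pos"],s["width"],s["ft_force"],s["joint_positions"].round(2))
p,R=dock([.484,-.184,.03],-22,.10,57,.131); print(p,*delta(p,R))
E
python3 n4.py|tail -2; python3 v.py s4.png 200 80 400 280
```

```text
[0.47040195 0.11467379 0.18128   ] 0.039662711827209825 [ 0.03952018 -0.65081244 -2.04402728] [ 0.29 -0.37 -0.63  2.32 -0.13  0.57 -1.75]
[ 0.61950339 -0.23874692  0.18811744] [0.49  1.834 0.279] [-0.071 -0.436  0.307]
[0.46954725 0.11454558 0.18100444] 0.039591014973848815 [-0.26459016 -0.06997779 -3.50363108] [0.01430881 1.05568308 0.00316577]
```

View pics/s4.png

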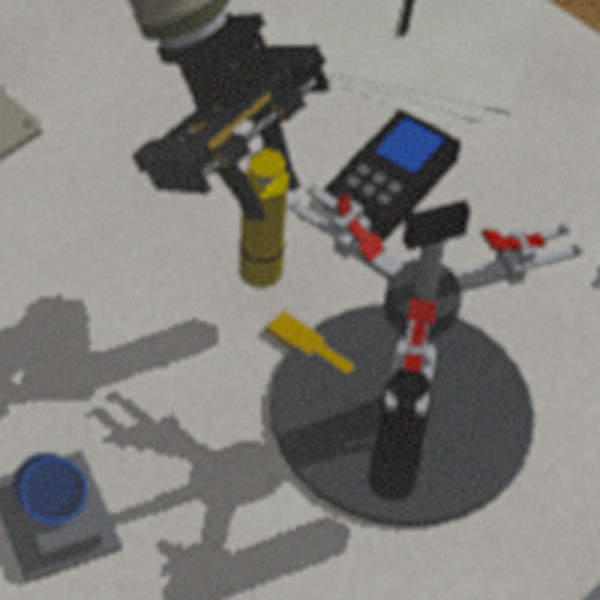

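Request:
play_rows --pt "0.06 0.08 -0.09 0 0 0 20" --pt "0.13 0.25 -0.21 0 0 0 20" --pt "0.16 0.45 -0.25 0 0 0 20" --pt "0.16 0.65 -0.25 0 0 0 20" --pt "0.16 0.85 -0.25 0 0 0 20"

```text
time: 18.65
ee_pos: [0.488, -0.0559, 0.2411]
eef_rot: [0.957, 0.049, 0.285, -0.014]
ft_force: [0.1, 0.6, -2.0]
width: 0.0397
```

Request:
play_rows --pt "0.0 0.15 0 0 0 0 20" --pt "0 0.35 0 0 0 0 20" --pt "0 0.5 0 0 0 0 20" --pt "0 0.6 0 0 0 0 20" --pt "0 0.65 0 0 0 0 20"

```text
time: 19.27
ee_pos: [0.5009, -0.1849, 0.2406]
eef_rot: [0.958, 0.048, 0.284, -0.014]
ft_force: [0.0, -0.4, -2.7]
width: 0.0397
```

```bash
sed -i 's/,-22,.10,/,-22,.13,/' n4.py; python3 n4.py|tail -2
```

```text
[ 0.50092255 -0.18494542  0.24062261] 0.039742766288738726 [ 0.04079099 -0.35514986 -2.71186702] [ 0.25 -0.23  0.18  2.13 -0.35  0.77 -0.84]
[ 0.63738005 -0.24596956  0.21110132] [0.463 0.372 0.478] [-0.07  -0.436  0.306]
```

Request:
play_rows --pt "0.1 0.08 0.08 -0.014 -0.087 0.061 20" --pt "0.19 0.15 0.18 -0.028 -0.174 0.122 20" --pt "0.28 0.22 0.28 -0.042 -0.262 0.184 20" --pt "0.37 0.3 0.38 -0.056 -0.349 0.245 20" --pt "0.463 0.372 0.478 -0.07 -0.436 0.306 20"

```text
time: 19.9
ee_pos: [0.6391, -0.2444, 0.2116]
eef_rot: [0.98, -0.191, -0.061, -0.012]
ft_force: [1.3, -1.3, -0.9]
width: 0.04
```

Request:
play_rows --pt "0 0 0 0 0 0 20" --pt "0 0 0 0 0 0 20"

```text
time: 20.15
ee_pos: [0.6376, -0.2444, 0.2106]
eef_rot: [0.98, -0.189, -0.059, -0.012]
ft_force: [-0.9, -0.4, -1.7]
width: 0.0399
```

```bash
cat > o.py <<'E'
from n2 import *
s=st();print(s["ee_pos"],s["width"],s["ft_force"],s["joint_positions"].round(2))
p,R=dock([.484,-.184,.03],-22,.13,57,.131); print(p,*delta(p,R))
W=eyes.camera("wrist");S=eyes.camera("scene");T=eyes.camera("top")
for l in("yellow_torch_lens","yellow_torch_mid","dock_seat"):
    for n,c in(("W",W),("S",S),("T",T)):
        print(l,n,[(np.round(d["xy"],1),round(d["p"],2)) for d in eyes.landmark_of(c,l)][:3])
R0=Ro.from_quat(s["eef_rot"]);d=np.deg2rad(57)
tx,ty,tz=R0.as_matrix().T; ax=np.cos(d)*tx-np.sin(d)*tz; G=s["ee_pos"]-.019*tz
print("pred lens",G-.128*ax,"axis",ax, [proj(c,G-.128*ax).round() for c in(W,S,T)],[proj(c,G-.05*ax).round() for c in(W,S,T)],"seat proj",[proj(c,[.484,-.184,.03]).round() for c in(W,S,T)])
a=cv2.resize(W["image"],None,fx=.71,fy=.71);b=S["image"][190:290,150:300];b=cv2.resize(b,(397,298),interpolation=cv2.INTER_CUBIC);c=T["image"][190:290,260:410];c=cv2.resize(c,(397,298),interpolation=cv2.INTER_CUBIC)
im=np.zeros((596,796,3),np.uint8);im[:298,:398]=a[:298,:398];im[:298,398:795]=b;im[298:,:397]=c;cv2.imwrite("pics/c1.png",im[...,::-1])
E
python3 o.py|tail -n +5
```

```text
[ 0.63761033 -0.24439337  0.21060202] 0.03990209341890813 [-0.87914605 -0.44612432 -1.66640428] [ 0.23  0.57  0.12  1.17 -0.07  1.53 -1.61]
[ 0.63738005 -0.24596956  0.21110132] [ 0.002  0.008 -0.003] [-0.001 -0.     0.002]
yellow_torch_lens W []
yellow_torch_lens S [(array([222.9, 246.5]), 0.58), (array([337.8, 207.9]), 0.43)]
yellow_torch_lens T [(array([343.2, 219.2]), 0.7)]
yellow_torch_mid W []
yellow_torch_mid S []
yellow_torch_mid T [(array([353.8, 198.2]), 0.6)]
dock_seat W [(array([207.4,  89.7]), 0.63)]
dock_seat S [(array([264.2, 306.6]), 0.63), (array([212.6, 240.5]), 0.56)]
dock_seat T [(array([327.3, 257. ]), 0.8)]
pred lens [ 0.56347151 -0.21458535  0.13135164] axis [ 0.5958417  -0.23972968  0.76648702] [array([280., 305.]), array([223., 247.]), array([343., 219.])] [array([280., 301.]), array([227., 251.]), array([353., 196.])] seat proj [array([281., 309.]), array([215., 241.]), array([328., 252.])]
```

View pics/c1.png

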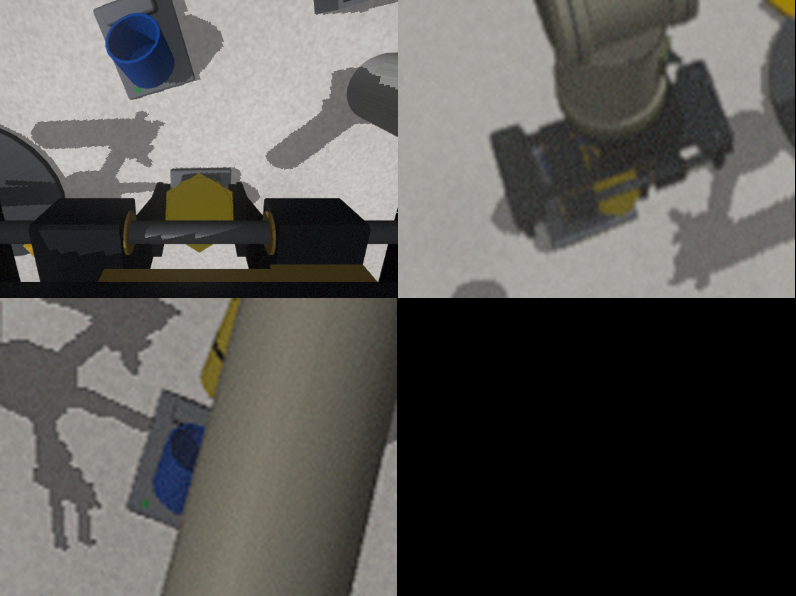

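```bash
cat > fit.py <<'E'
from h import *
from scipy.optimize import minimize
S=eyes.camera("scene");T=eyes.camera("top");W=dict(np.load("W3.npz"))
V=[]
for f,c,roi in(("s0.png",S,(198,225,240,262)),("t0.png",T,(310,225,360,275)),("w3.png",W,(470,190,560,290))):
    im=cv2.imread("pics/"+f);h=cv2.cvtColor(im,cv2.COLOR_BGR2HSV);m=cv2.inRange(h,(105,110,25),(130,255,255))
    k=np.zeros_like(m);k[roi[1]:roi[3],roi[0]:roi[2]]=1;m=m*k
    n,lab,sta,_=cv2.connectedComponentsWithStats(m);i=1+np.argmax(sta[1:,4]);m=(lab==i).astype(np.uint8)
    hull=cv2.convexHull(np.argwhere(m)[:,::-1].astype(np.int32));mm=np.zeros_like(m);cv2.fillConvexPoly(mm,hull,1)
    print(f,m.sum(),mm.sum(),sta[i]);V.append((c,mm,roi))
th=np.linspace(0,2*np.pi,60)
def sil(c,p,up):
    yw=p[3];h=np.array([np.cos(yw),np.sin(yw),0]);t=np.deg2rad(40);a=np.sin(t)*h+[0,0,np.cos(t)]
    e1=np.array([-h[1],h[0],0]);e2=np.cross(a,e1);o=[]
    for l in(p[4],.048):
        X=p[:3]+a*l+.031*(np.outer(np.cos(th),e1)+np.outer(np.sin(th),e2))
        q=(np.array(c["R"])@X.T).T+c["t"];q=(np.array(c["mtx"])@q.T).T;o.append(q[:,:2]/q[:,2:])
    o=np.vstack(o).astype(np.float32);hl=cv2.convexHull(o)
    m=np.zeros((420*up,560*up),np.uint8);cv2.fillConvexPoly(m,np.round((hl*up+up/2)*16).astype(np.int32),1,shift=4)
    return cv2.resize(m.astype(np.float32),(560,420),interpolation=cv2.INTER_AREA)
def per(p):
    r=[]
    for c,m,_ in V:
        s=sil(c,p,4);r.append(np.abs(s-m).sum()/m.sum())
    return r
cost=lambda v:sum(per(v*sc))
sc=np.array([.01,.01,.01,.1,.01])
for z0 in(.02,.04):
    r=minimize(cost,np.array([.484,-.184,z0,-.38,0])/sc,method="Nelder-Mead",options=dict(initial_simplex=np.array([.484,-.184,z0,-.38,0])/sc+np.vstack([np.zeros(5),np.eye(5)]),maxiter=500))
    p=r.x*sc;print(p.round(4),np.degrees(p[3]).round(1),np.round(per(p),3))
E
python3 fit.py
```

```text
s0.png 184 407 [207 232  22  23 184]
t0.png 533 652 [318 232  28  31 533]
w3.png 3190 3249 [ 490  210   70   64 3190]
[ 0.4842 -0.1854  0.0289 -0.3468 -0.0034] -19.9 [0.193 0.04  0.018]
[ 0.4848 -0.185   0.0291 -0.383  -0.0039] -21.9 [0.186 0.039 0.02 ]
```

```bash
cat > o2.py <<'E'
from n2 import *
s=st();print(s["ee_pos"],s["width"],s["ft_force"])
for l in (.13,.06,.03,0,-.003):
    p,R=dock([.4852,-.1854,.029],-21.5,l,57,.130); print(l,p.round(4),*delta(p,R))
E
python3 o2.py|tail -n +5
```

```text
[ 0.63747501 -0.24453152  0.21129354] 0.0397056806328306 [-0.40797558  0.46261882 -2.38275266]
0.13 [ 0.6385 -0.2458  0.2093] [0.008 0.004 0.009] [-0.001 -0.    -0.004]
0.06 [ 0.5967 -0.2293  0.1557] [-0.182  0.006  0.302] [-0.001 -0.    -0.004]
0.03 [ 0.5787 -0.2222  0.1327] [-0.264  0.006  0.428] [-0.001 -0.    -0.004]
0 [ 0.5608 -0.2152  0.1097] [-0.346  0.007  0.554] [-0.001 -0.    -0.004]
-0.003 [ 0.559  -0.2145  0.1074] [-0.354  0.007  0.566] [-0.001 -0.    -0.004]
```

Request:
play_rows --pt "-0.03 0.004 0.08 0 0 -0.004 20" --pt "-0.08 0.006 0.15 0 0 -0.004 20" --pt "-0.13 0.006 0.23 0 0 -0.004 20" --pt "-0.182 0.006 0.302 0 0 -0.004 20" --pt "-0.182 0.006 0.302 0 0 -0.004 20"

```text
time: 21.48
ee_pos: [0.5959, -0.2291, 0.155]
eef_rot: [0.981, -0.186, -0.06, -0.012]
ft_force: [0.3, -0.1, -1.9]
width: 0.0397
```

Request:
play_rows --pt "-0.02 0 0.031 0 0 0 20" --pt "-0.041 0 0.062 0 0 0 20" --pt "-0.061 0 0.095 0 0 0 20" --pt "-0.082 0 0.126 0 0 0 20" --pt "-0.082 0 0.126 0 0 0 20"

```text
time: 22.1
ee_pos: [0.5783, -0.2221, 0.1323]
eef_rot: [0.981, -0.186, -0.06, -0.012]
ft_force: [-0.2, 0.1, -1.7]
width: 0.0396
```

```bash
python3 o2.py|tail -n +5
```

```text
[ 0.57825843 -0.22208156  0.1323023 ] 0.0396131220299697 [-0.15297519  0.09597911 -1.68156713]
0.13 [ 0.6385 -0.2458  0.2093] [ 0.274 -0.001 -0.422] [-0.001  0.    -0.   ]
0.06 [ 0.5967 -0.2293  0.1557] [ 0.084 -0.    -0.128] [-0.001  0.    -0.   ]
0.03 [ 0.5787 -0.2222  0.1327] [ 0.002 -0.    -0.002] [-0.001  0.    -0.   ]
0 [ 0.5608 -0.2152  0.1097] [-0.079  0.     0.123] [-0.001  0.    -0.   ]
-0.003 [ 0.559  -0.2145  0.1074] [-0.088  0.     0.136] [-0.001  0.    -0.   ]
```

No contact force so far, so the lens appears to be inside the cup. I'll continue down.

Request:
play_rows --pt "-0.02 0 0.031 0 0 0 20" --pt "-0.04 0 0.062 0 0 0 20" --pt "-0.056 0 0.087 0 0 0 20" --pt "-0.07 0 0.108 0 0 0 20" --pt "-0.07 0 0.108 0 0 0 20"

```text
time: 22.72
ee_pos: [0.5632, -0.2161, 0.1128]
eef_rot: [0.981, -0.186, -0.06, -0.012]
ft_force: [-0.5, -0.1, -3.0]
width: 0.0398
```

Request:
play_rows --pt "-0.006 0 0.008 0 0 0 20" --pt "-0.012 0 0.018 0 0 0 20" --pt "-0.018 0 0.026 0 0 0 20" --pt "-0.018 0 0.026 0 0 0 20"

```text
time: 23.22
ee_pos: [0.5606, -0.215, 0.1093]
eef_rot: [0.981, -0.186, -0.058, -0.012]
ft_force: [4.8, -1.7, 4.6]
width: 0.0396
```

Request:
play_rows --pt "0 0 0 0 0 0 60" --pt "0 0 0 0 0 0 100" --pt "0 0 0 0 0 0 100" --pt "0 0 0 0 0 0 100" --pt "0 0 0 0 0 0 100"

```text
time: 23.85
ee_pos: [0.5595, -0.2146, 0.1082]
eef_rot: [0.981, -0.186, -0.06, -0.012]
ft_force: [-0.9, 0.5, 0.6]
width: 0.0813
```

Request:
play_rows --pt "0 0 -0.05 0 0 0 100" --pt "0 0 -0.2 0 0 0 100" --pt "0 0 -0.4 0 0 0 100" --pt "0 0 -0.6 0 0 0 100" --pt "0 0 -0.8 0 0 0 100"

```text
time: 24.48
ee_pos: [0.5776, -0.2221, 0.2694]
eef_rot: [0.981, -0.186, -0.059, -0.012]
ft_force: [0.3, -0.6, 0.7]
width: 0.0872
```

```bash
cat > q.py <<'E'
from h import *
seat=np.array([.4845,-.1853,.029]);yw=np.deg2rad(-21.5);a=np.array([np.sin(.698)*np.cos(yw),np.sin(.698)*np.sin(yw),np.cos(.698)])
C={n:eyes.camera(n) for n in("wrist","scene","top")}
for l,k in(("yellow_torch_lens",0),("yellow_torch_mid",.0805),("black_torch_mid",None)):
    for n,c in C.items():
        print(l,n,[(np.round(d["xy"],1),round(d["p"],2)) for d in eyes.landmark_of(c,l)][:3],"" if k is None else proj(c,seat+a*k).round(1))
print("cap",{n:proj(c,seat+a*.161).round(1) for n,c in C.items()})
a_=cv2.resize(C["wrist"]["image"],(397,298),interpolation=cv2.INTER_AREA);b=cv2.resize(C["scene"]["image"][190:290,150:300],(397,298),interpolation=cv2.INTER_CUBIC);c=cv2.resize(C["top"]["image"][180:280,260:410],(397,298),interpolation=cv2.INTER_CUBIC)
im=np.zeros((596,794,3),np.uint8);im[:298,:397]=a_;im[:298,397:]=b;im[298:,:397]=c;im[298:,397:]=cv2.resize(C["scene"]["image"][100:260,260:420],(397,298));cv2.imwrite("pics/c%d.png"%int(st()["time"]),im[...,::-1])
s=st();print(s["time"],s["ee_pos"],s["ft_force"])
E
python3 q.py; ls pics
```

```text
yellow_torch_lens wrist [(array([280.8, 238.7]), 0.93)] [280.6 233.6]
yellow_torch_lens scene [(array([213.9, 237.6]), 0.81), (array([308.8, 149.4]), 0.7)] [214.7 241.3]
yellow_torch_lens top [(array([332. , 251.5]), 0.86)] [328.6 252.2]
yellow_torch_mid wrist [(array([278.3, 204.3]), 0.92)] [280.5 215.8]
yellow_torch_mid scene [(array([220. , 248.1]), 0.69)] [219.  244.8]
yellow_torch_mid top [(array([341.8, 228.8]), 0.69)] [337.6 232.3]
black_torch_mid wrist [] 
black_torch_mid scene [(array([332.3, 226.3]), 0.72), (array([304.1, 148.8]), 0.51)] 
black_torch_mid top [(array([238.3, 162.7]), 0.56), (array([437.2, 212.6]), 0.22)] 
cap {'wrist': array([280.4, 188.3]), 'scene': array([223.8, 248.7]), 'top': array([347.5, 210.4])}
25.075 [ 0.57729482 -0.22197383  0.26668257] [ 0.11212647 -0.0645713  -0.31772372]
c1.png
c25.png
s0.png
s2.png
s3.png
s4.png
t0.png
t1.png
w1.png
w2.png
w3.png
```

View pics/c25.png

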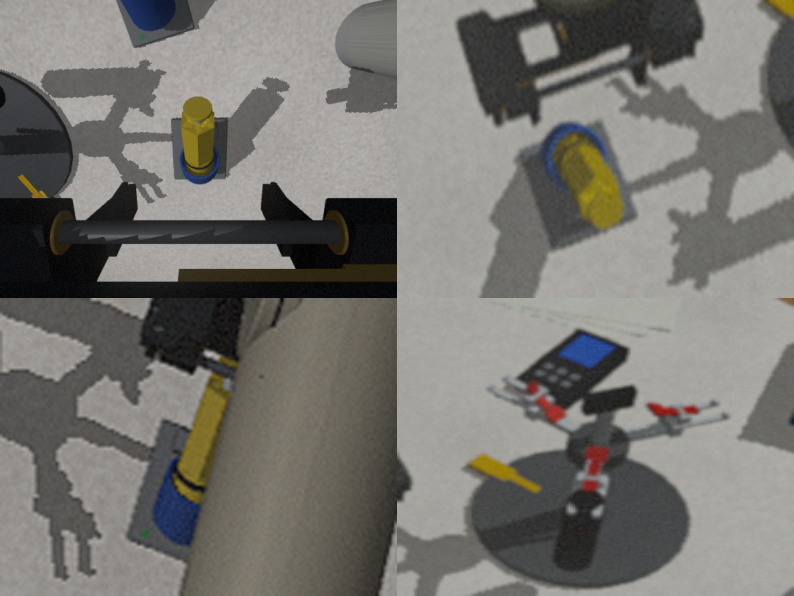

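```bash
cat > q2.py <<'E'
from h import *
seat=np.array([.4845,-.1853,.029]);yw=np.deg2rad(-21.5);a=np.array([np.sin(.698)*np.cos(yw),np.sin(.698)*np.sin(yw),np.cos(.698)])
C={n:eyes.camera(n) for n in("wrist","scene","top")}
X={}
for l in("yellow_torch_lens","yellow_torch_mid"):
    rs=[]
    for n,c in C.items():
        L=[d for d in eyes.landmark_of(c,l) if np.hypot(*(proj(c,seat+a*.05)-d["xy"]))<50]
        if L: rs.append(ray(c,L[0]["xy"]))
    X[l],e=tri(rs);print(l,X[l].round(4),e)
W,S,T=C["wrist"],C["scene"],C["top"]
if len(__import__("sys").argv)<2:
    cap,e=tri([ray(W,(279.3,145)),ray(S,(229,261))]);print("cap",cap.round(4),e,"len",np.linalg.norm(cap-X["yellow_torch_lens"]))
    v=cap-X["yellow_torch_lens"];v/=np.linalg.norm(v);print("ang cap-lens",np.degrees(np.arccos(v@a)),v)
v=X["yellow_torch_mid"]-X["yellow_torch_lens"];print("half",np.linalg.norm(v));v/=np.linalg.norm(v);print("ang",np.degrees(np.arccos(v@a)))
# silhouette fit of torch: lens pos + axis dir
from scipy.optimize import minimize
th=np.linspace(0,2*np.pi,40)
def mask(c):
    h=cv2.cvtColor(c["image"],cv2.COLOR_RGB2HSV);m=cv2.inRange(h,(20,130,50),(33,255,255));p=proj(c,seat+a*.1);k=np.zeros_like(m);cv2.circle(k,tuple(int(v) for v in p),75 if c is W else 35,1,-1);m=(m*k>0).astype(np.uint8)
    n,lab,sta,_=cv2.connectedComponentsWithStats(m);i=1+np.argmax(sta[1:,4]);return (lab==i).astype(np.float32)
M=[(c,mask(c)) for c in(W,S)];print([m.sum() for _,m in M])
def sil(c,p):
    u=np.array([np.sin(p[3])*np.cos(p[4]),np.sin(p[3])*np.sin(p[4]),np.cos(p[3])]);e1=np.cross(u,[0,0,1]);e1/=np.linalg.norm(e1);e2=np.cross(u,e1);m=np.zeros((420*4,560*4),np.uint8)
    for l0,l1,r in((.05,.055,.022),(.055,.138,.0215),(.138,.156,.0065),(.156,.161,.017)):
        o=np.vstack([[proj(c,p[:3]+u*l+r*(np.cos(t)*e1+np.sin(t)*e2)) for t in th] for l in(l0,l1)]).astype(np.float32)
        cv2.fillConvexPoly(m,np.round(cv2.convexHull(o)*4+2).astype(np.int32),1)
    return cv2.resize(m.astype(np.float32),(560,420),interpolation=cv2.INTER_AREA)
sc=np.array([.005,.005,.005,.05,.05])
f=lambda v:sum(np.abs(sil(c,v*sc)-m).sum()/m.sum() for c,m in M)
x0=np.array([*seat,.8,-.375])/sc
r=minimize(f,x0,method="Nelder-Mead",options=dict(initial_simplex=x0+np.vstack([np.zeros(5),np.eye(5)]),maxiter=250))
p=r.x*sc;u=np.array([np.sin(p[3])*np.cos(p[4]),np.sin(p[3])*np.sin(p[4]),np.cos(p[3])])
print("fit",p.round(4),"cost",r.fun,"tilt",np.degrees(p[3]),"yaw",np.degrees(p[4]),"ang",np.degrees(np.arccos(u@a)),"lens-seat mm",((p[:3]-seat)*1000).round(1),"axial",1000*(p[:3]-seat)@a)
E
python3 q2.py
```

```text
yellow_torch_lens [ 0.4875 -0.1877  0.0559] [np.float64(4.8), np.float64(4.1), np.float64(0.9)]
yellow_torch_mid [ 0.544  -0.2082  0.0899] [np.float64(2.5), np.float64(3.6), np.float64(1.1)]
cap [ 0.6114 -0.2337  0.1428] [np.float64(0.6), np.float64(0.6)] len 0.15822367244791258
ang cap-lens 16.699080042649825 [ 0.78332094 -0.29070125  0.54945527]
half 0.06910888763451077
ang 20.51035082949349
[np.float32(4349.0), np.float32(439.0)]
fit [ 0.4856 -0.1835  0.0376  0.909  -0.3763] cost 0.29452651739120483 tilt 52.08289419342221 yaw -21.559887757744022 ang 12.09051585541513 lens-seat mm [1.1 1.8 8.6] axial 6.852422349280979
```

Request:
play_rows --pt "0 0 -0.25 0 0 0 100" --pt "0 -0.1 -0.45 0 0 0 100" --pt "0 -0.4 -0.5 0 0 0 100" --pt "-0.1 -0.7 -0.5 0 0 0 100" --pt "-0.2 -1.0 -0.5 0 0 0 100"

```text
time: 26.15
ee_pos: [0.6251, -0.0257, 0.3716]
eef_rot: [0.981, -0.186, -0.059, -0.012]
ft_force: [1.2, 0.3, 0.4]
width: 0.0869
```

```bash
sed -i 's/for c in(W,S)\]/for c in(S,T)]/' q2.py; sed -i 's/,35,1,-1)/,45,1,-1)/; s/75 if c is W else 35/75 if c is W else 45/' q2.py; sed -i 's/^th=/im=np.zeros((596,794,3),np.uint8);im[:298,:397]=cv2.resize(S["image"][190:290,150:300],(397,298),interpolation=cv2.INTER_CUBIC);im[:298,397:]=cv2.resize(T["image"][180:280,260:410],(397,298),interpolation=cv2.INTER_CUBIC);im[298:,:397]=cv2.resize(W["image"],(397,298));cv2.imwrite("pics\/d1.png",im[...,::-1])\nth=/' q2.py; python3 q2.py x
```

```text
yellow_torch_lens [ 0.4856 -0.1851  0.0488] [np.float64(2.2), np.float64(2.2), np.float64(0.4)]
yellow_torch_mid [ 0.5462 -0.2098  0.0823] [np.float64(5.2), np.float64(3.4), np.float64(2.0)]
half 0.07350695522134806
ang 22.85061200791636
[np.float32(322.0), np.float32(528.0)]
fit [ 0.4875 -0.1839  0.027   0.8477 -0.3738] cost 0.8353161811828613 tilt 48.57146643618179 yaw -21.416324025729068 ang 8.579209708877217 lens-seat mm [ 3.   1.4 -2. ] axial -0.08981269571301932
```

```bash
sed -i 's/(20,130,50),(33,255,255)/(15,90,25),(40,255,255)/; s/for c in(S,T)\]/for c in(W,S,T)]/' q2.py; sed -i 's/^im=np.zeros.*$//' q2.py
cat >> q2.py <<'E'
print("per view",[round(float(np.abs(sil(c,p)-m).sum()/m.sum()),3) for c,m in M])
im=np.zeros((600,800,3),np.uint8)
for i,((c,m),(x,y,w,h)) in enumerate(zip(M,[(0,0,560,420),(180,200,100,75),(290,190,100,75)])):
    k=4 if i==0 else 8; g=cv2.resize(c["image"],None,fx=k,fy=k,interpolation=cv2.INTER_LINEAR)
    if i==0: q=proj(c,seat+a*.08);x,y,w,h=max(0,int(q[0])-50),max(0,int(q[1])-50),100,75
    for mm,col in((m,(255,0,0)),(sil(c,p),(0,255,0))):
        cs,_=cv2.findContours((cv2.resize(mm,None,fx=k,fy=k)>.5).astype(np.uint8),cv2.RETR_EXTERNAL,cv2.CHAIN_APPROX_NONE);cv2.drawContours(g,cs,-1,col,1)
    g=cv2.resize(g[y*k:(y+h)*k,x*k:(x+w)*k],(400,300));im[300*(i//2):300*(i//2)+300,400*(i%2):400*(i%2)+400]=g
cv2.imwrite("pics/d2.png",im[...,::-1])
E
python3 q2.py x
```

```text
yellow_torch_lens [ 0.4841 -0.1817  0.0406] [np.float64(0.0), np.float64(0.0)]
yellow_torch_mid [ 0.5361 -0.2111  0.0773] [np.float64(2.4), np.float64(2.4)]
half 0.07009230549386365
ang 19.413915899286618
[np.float32(3524.0), np.float32(487.0), np.float32(723.0)]
fit [ 0.4833 -0.1829  0.0383  0.9368 -0.3673] cost 0.4491986632347107 tilt 53.67203305090769 yaw -21.042661784143654 ang 13.683574546791931 lens-seat mm [-1.2  2.4  9.3] axial 5.821649021737136
per view [0.078, 0.145, 0.226]
```

View pics/d2.png

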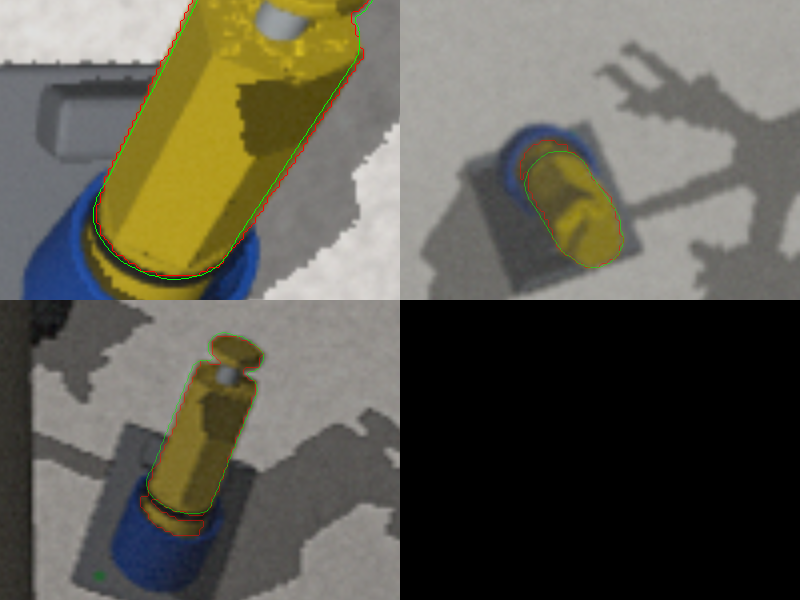

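The torch stands in the cup and leans by the play of the fit. The last picture shows a measured axis of about 50–53°. I'll check with a physically constrained fit whether it is fully home.

```bash
cat > q3.py <<'E'
import sys; sys.argv=["q","x"]
exec(open("q2.py").read().split("sc=np.array")[0])
from scipy.optimize import brentq
h=np.array([np.cos(yw),np.sin(yw),0]);ho=np.cos(.698)*h-np.array([0,0,np.sin(.698)]) # lateral, far side
side=np.cross(a,ho)
print("cut views")
for e in np.arange(-.002,.0121,.002):
    t=brentq(lambda t:.052-.044*np.cos(t)-(.048-e)*np.sin(t),0,.6)
    lens=seat+ho*(-.026+.022*np.cos(t))+a*(e+.022*np.sin(t));u=a*np.cos(t)+ho*np.sin(t)
    tl=np.arccos(u[2]);out=[]
    for c,m in M:
        best=9
        for dy in(-.002,0,.002):
            pp=np.r_[lens+side*dy,tl,np.arctan2(u[1],u[0])];s=sil(c,pp)
            a0=proj(c,seat+a*.085);d=proj(c,seat+a*.15)-a0
            yy,xx=np.mgrid[:420,:560];k=((xx-a0[0])*d[0]+(yy-a0[1])*d[1])>0
            best=min(best,float((np.abs(s-m)*k).sum()/(m*k).sum()))
        out.append(round(best,3))
    print(round(e*1000),"mm ang",round(np.degrees(t),1),"dist",(1000*np.linalg.norm(lens-seat)).round(1),out,round(sum(out),3))
E
python3 q3.py|tail -9
```

```text
cut views
-2 mm ang 10.0 dist 4.7 [0.219, 0.14, 0.236] 0.595
0 mm ang 10.5 dist 5.9 [0.182, 0.113, 0.204] 0.499
2 mm ang 11.0 dist 7.6 [0.146, 0.085, 0.177] 0.408
4 mm ang 11.7 dist 9.6 [0.138, 0.06, 0.219] 0.417
6 mm ang 12.4 dist 11.6 [0.164, 0.069, 0.255] 0.488
8 mm ang 13.3 dist 13.8 [0.203, 0.121, 0.313] 0.637
10 mm ang 14.3 dist 16.1 [0.255, 0.176, 0.352] 0.783
12 mm ang 15.4 dist 18.5 [0.31, 0.249, 0.4] 0.959
```

```bash
cat > q4.py <<'E'
from n2 import *
seat=np.array([.4845,-.1853,.029]);yw=np.deg2rad(-21.5);h=np.array([np.cos(yw),np.sin(yw),0]);t=.698
a=np.sin(t)*h+np.array([0,0,np.cos(t)]);ho=np.cos(t)*h-np.array([0,0,np.sin(t)])
th=np.deg2rad(11.2);e=.003;lens=seat+ho*(-.026+.022*np.cos(th))+a*(e+.022*np.sin(th));u=a*np.cos(th)+ho*np.sin(th);uo=ho*np.cos(th)-a*np.sin(th)
cap=lens+.161*u-.008*uo
def tgt(dn,l):
    d=np.deg2rad(dn);tz=h*np.cos(d)-np.array([0,0,np.sin(d)]);ty=np.array([h[1],-h[0],0]);return cap+a*l,Ro.from_matrix(np.c_[np.cross(ty,tz),ty,tz])
s=st();print(s["ee_pos"],s["ft_force"],"cap",cap)
for dn in(110,120,130):
    for l in(.04,0): p,R=tgt(dn,l);q,er=ik(p,R,s["joint_positions"]);print(dn,l,p.round(3),q.round(2),np.round(er,4),*delta(p,R))
E
python3 q4.py|tail -n +5
```

```text
[ 0.62503142 -0.02752966  0.371541  ] [-0.41264075 -0.23231903 -0.57779379] cap [ 0.59776468 -0.22991614  0.14454598]
110 0.04 [ 0.622 -0.239  0.175] [ 0.26  0.74  0.09  1.01 -0.07  1.75 -1.6 ] [0. 0.] [0.489 0.993 0.927] [-0.001 -0.145  0.   ]
110 0 [ 0.598 -0.23   0.145] [ 0.26  0.69  0.09  1.15 -0.07  1.65 -1.6 ] [0. 0.] [0.38  0.993 1.095] [-0.001 -0.145  0.   ]
120 0.04 [ 0.622 -0.239  0.175] [ 0.28  0.91  0.08  0.77 -0.08  1.98 -1.61] [0. 0.] [0.489 0.993 0.927] [-0.001 -0.256  0.   ]
120 0 [ 0.598 -0.23   0.145] [ 0.28  0.85  0.08  0.94 -0.08  1.87 -1.61] [0. 0.] [0.38  0.993 1.095] [-0.001 -0.256  0.   ]
130 0.04 [ 0.622 -0.239  0.175] [ 0.25  0.96  0.17  0.76 -0.15  2.04 -1.58] [0.0181 0.092 ] [0.489 0.993 0.927] [-0.001 -0.367  0.   ]
130 0 [ 0.598 -0.23   0.145] [ 0.25  0.98  0.16  0.8  -0.14  2.04 -1.58] [0.0065 0.0329] [0.38  0.993 1.095] [-0.001 -0.367  0.   ]
```

Request:
play_rows --pt "0.1 0.2 0 0 -0.05 0 0" --pt "0.22 0.4 0 0 -0.1 0 0" --pt "0.33 0.6 0.05 0 -0.15 0 0" --pt "0.44 0.8 0.15 0 -0.2 0 0" --pt "0.544 0.993 0.3 0 -0.2 0 0"

```text
time: 28.12
ee_pos: [0.6308, -0.2451, 0.2809]
eef_rot: [0.962, -0.183, -0.201, -0.039]
ft_force: [1.6, 0.9, 0.4]
width: 0.0451
```

Request:
play_rows --pt "0 0 0 0 0 0 0" --pt "0 0 0 0 0 0 0" --pt "0 0 0 0 0 0 0" --pt "0 0 0 0 0 0 0" --pt "0 0 0 0 0 0 0"

```text
time: 28.75
ee_pos: [0.6315, -0.2429, 0.2836]
eef_rot: [0.962, -0.182, -0.199, -0.039]
ft_force: [0.3, -0.8, -0.4]
width: 0.0017
```

```bash
sed -i 's/for dn in(110,120,130)/for dn in(115,)/; s/for l in(.04,0)/for l in(.06,.02,.005,0,-.005,-.01)/' q4.py; python3 q4.py|tail -n +5
```

```text
[ 0.6315077  -0.24291304  0.28362211] [ 0.28133204 -0.81715991 -0.38074572] cap [ 0.59776468 -0.22991614  0.14454598]
115 0.06 [ 0.634 -0.244  0.191] [ 0.23  0.86  0.2   0.81 -0.15  1.91 -1.57] [0. 0.] [0.196 0.002 0.423] [-0.001 -0.018  0.001]
115 0.02 [ 0.61  -0.235  0.16 ] [ 0.22  0.8   0.19  0.98 -0.14  1.81 -1.57] [0. 0.] [0.138 0.003 0.614] [-0.001 -0.018  0.001]
115 0.005 [ 0.601 -0.231  0.148] [ 0.21  0.78  0.19  1.03 -0.13  1.77 -1.57] [0. 0.] [0.117 0.003 0.686] [-0.001 -0.018  0.001]
115 0 [ 0.598 -0.23   0.145] [ 0.21  0.78  0.19  1.05 -0.13  1.76 -1.57] [0. 0.] [0.11  0.003 0.71 ] [-0.001 -0.018  0.001]
115 -0.005 [ 0.595 -0.229  0.141] [ 0.21  0.77  0.19  1.07 -0.13  1.75 -1.57] [0. 0.] [0.103 0.003 0.734] [-0.001 -0.018  0.001]
115 -0.01 [ 0.592 -0.228  0.137] [ 0.21  0.76  0.19  1.08 -0.13  1.74 -1.57] [0. 0.] [0.096 0.003 0.758] [-0.001 -0.018  0.001]
```

Request:
play_rows --pt "0.1 0 0.2 0 0 0 0" --pt "0.196 0.002 0.423 0 -0.018 0 0" --pt "0.167 0.002 0.52 0 -0.018 0 0" --pt "0.138 0.003 0.614 0 -0.018 0 0" --pt "0.138 0.003 0.614 0 -0.018 0 0"

```text
time: 29.38
ee_pos: [0.6087, -0.2346, 0.159]
eef_rot: [0.959, -0.182, -0.214, -0.042]
ft_force: [0.1, 0.1, 1.2]
width: 0.0005
```

Request:
play_rows --pt "-0.007 0 0.024 0 0 0 0" --pt "-0.014 0 0.048 0 0 0 0" --pt "-0.014 0 0.048 0 0 0 0"

```text
time: 29.75
ee_pos: [0.6032, -0.2326, 0.1518]
eef_rot: [0.959, -0.182, -0.213, -0.041]
ft_force: [-0.4, 0.1, 0.7]
width: 0.0008
```

Request:
play_rows --pt "-0.004 0 0.012 0 0 0 0" --pt "-0.007 0 0.024 0 0 0 0" --pt "-0.007 0 0.024 0 0 0 0"

```text
time: 30.12
ee_pos: [0.6001, -0.2314, 0.148]
eef_rot: [0.959, -0.182, -0.213, -0.042]
ft_force: [-0.1, 0.2, 0.3]
width: 0.0004
```

Request:
play_rows --pt "-0.004 0 0.012 0 0 0 0" --pt "-0.007 0 0.024 0 0 0 0" --pt "-0.007 0 0.024 0 0 0 0"

```text
time: 30.5
ee_pos: [0.597, -0.2302, 0.1442]
eef_rot: [0.959, -0.182, -0.213, -0.042]
ft_force: [1.3, 0.2, -0.0]
width: -0.0001
```

Request:
play_rows --pt "-0.002 0 0.006 0 0 0 0" --pt "-0.004 0 0.012 0 0 0 0" --pt "-0.004 0 0.012 0 0 0 0"

```text
time: 30.88
ee_pos: [0.5963, -0.2299, 0.1434]
eef_rot: [0.959, -0.182, -0.211, -0.041]
ft_force: [3.0, -1.6, 5.3]
width: 0.0006
```

Request:
play_rows --pt "-0.002 0 0.006 0 0 0 0" --pt "-0.004 0 0.012 0 0 0 0" --pt "-0.004 0 0.012 0 0 0 0"

```text
time: 31.25
ee_pos: [0.596, -0.2298, 0.143]
eef_rot: [0.96, -0.182, -0.209, -0.041]
ft_force: [9.0, -4.3, 11.3]
width: 0.0004
```

Request:
play_rows --pt "-0.002 0 0.006 0 0 0 0" --pt "-0.004 0 0.012 0 0 0 0" --pt "-0.004 0 0.012 0 0 0 0"

```text
time: 31.62
ee_pos: [0.5958, -0.2297, 0.1426]
eef_rot: [0.96, -0.182, -0.207, -0.04]
ft_force: [14.1, -5.8, 18.5]
width: 0.0006
```

About 24 N along the axis moves the cap less than 1 mm, so the torch is on the floor of the cup. I'll back off and do a final check.

Request:
play_rows --pt "0.015 0 -0.05 0 0 0 0" --pt "0.06 0 -0.2 0 0 0 0" --pt "0.1 0 -0.4 0 0 0 0" --pt "0.1 -0.1 -0.65 0 0 0 0" --pt "0.1 -0.3 -0.9 0 0 0 0"

```text
time: 32.25
ee_pos: [0.6779, -0.214, 0.2741]
eef_rot: [0.966, -0.186, -0.176, -0.035]
ft_force: [-0.7, 0.5, -1.1]
width: 0.0002
```

Request:
play_rows --pt "0 -0.2 0 0 0 0 0" --pt "0 -0.4 0 0 0 0 0" --pt "0 -0.55 0 0 0 0 0" --pt "0 -0.6 0 0 0 0 0" --pt "0 -0.6 0 0 0 0 0"

```text
time: 32.88
ee_pos: [0.7165, -0.0993, 0.2734]
eef_rot: [0.967, -0.183, -0.173, -0.037]
ft_force: [0.2, 0.0, 0.1]
width: 0.0006
```

```bash
python3 q3.py|tail -9
python3 - <<'E'
from h import *
S=eyes.camera("scene");T=eyes.camera("top")
for l in("black_torch_mid","wipes","terminal"): print(l,[(np.round(d["xy"]),round(d["p"],2)) for c in(S,T) for d in eyes.landmark_of(c,l)[:1]])
s=st();print(s["time"],s["ee_pos"],s["ft_force"],s["joint_vel"].round(3))
E
```

```text
cut views
-2 mm ang 10.0 dist 4.7 [0.294, 0.131, 0.278] 0.703
0 mm ang 10.5 dist 5.9 [0.248, 0.105, 0.246] 0.599
2 mm ang 11.0 dist 7.6 [0.2, 0.076, 0.244] 0.52
4 mm ang 11.7 dist 9.6 [0.16, 0.059, 0.29] 0.509
6 mm ang 12.4 dist 11.6 [0.149, 0.088, 0.33] 0.567
8 mm ang 13.3 dist 13.8 [0.179, 0.143, 0.39] 0.712
10 mm ang 14.3 dist 16.1 [0.23, 0.199, 0.434] 0.863
12 mm ang 15.4 dist 18.5 [0.318, 0.273, 0.482] 1.073
black_torch_mid [(array([332., 225.]), 0.64), (array([237., 160.]), 0.59)]
wipes [(array([146., 343.]), 0.97), (array([441., 213.]), 0.86)]
terminal [(array([330., 142.]), 0.94), (array([132., 281.]), 0.7)]
33.725 [ 0.716655   -0.09900483  0.27383637] [0.60358558 0.77757035 0.82334754] [-0.     0.    -0.001 -0.     0.     0.     0.   ]
```

```bash
python3 -c "
from bench import job; print(job.close_job())"
```

```text
the job is handed in; nothing more can be done
None
```

I carried out every step of the task and handed the job in at about 34 s. No verdict was given, and my last checks do not fully agree on how deep the torch sits in the cup.

**What I did**
- I turned the carousel about 63° by its knob, which put the yellow torch over the mark.
- I pressed the left keeper until it was open, and the picture showed its nose up with the torch still hanging.
- I lifted the torch about 9 mm over the lip and carried it to the nearer blue cup.
- I set it in lens down, let go and drew the arm clear.

**Last checks**
- **Depth in the cup:** Contact came at the expected floor depth while I was lowering the torch. Later a push of about 24 N on the cap moved it by less than 1 mm, so it looks fully home.
- **Lean:** Released, the torch leans in the loose cup. The silhouette fits of all the views put it about 11–12° off the cup's axis (limit 14.3°). An unconstrained fit gave up to 13.7°, and an early fit with poor masks gave 8.6°.
- **Lens position:** The fits place the lens about 8–10 mm from the centre of the floor (limit 12 mm). If the torch is fully home, geometry predicts about 6 mm. I put the difference down to camera calibration, but the margin is thin.
- **Other items:** The black torch still hangs. The networks found the wipes canister and the terminal within a few pixels of where they started. The arm touched nothing and its force reading was near zero.

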